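# Weigh the gas bottle on the hand scale and sort it

## Task

Find out whether the blue gas bottle still holds enough: take the spring hand scale from its stand, hook it under the bottle's wire bail, lift smoothly until the bottle is just clear of the worktop, by about a centimetre, and let it hang still for a moment to weigh it, without snatching or overloading the scale and without touching the bottle with the gripper. If it weighs half a kilo or more, lower it gently into the green seat, otherwise into the red seat (carry it low, less than a hand's breadth up), so that it stands upright on the floor of the seat; then unhook the scale and hang it back in its stand, leaving everything else where it is.

Things in the scene. Friction and masses are not known exactly. Their poses are not given: they have to be found in the camera images.
- scale: The spring hand scale, upright, 172 mm tall, 0.17 kg. Origin: centre of the underside of its steel flange (60 mm across), which rests on the stand's fork; z up. Above it an orange grip block, below it an aluminium tube (30 mm across) to 52 mm under the origin. Out of the tube a spring pulls a white plunger with a hook; line each 100 g, the broad red one comes out at 500 g. Rated for 1 kg, overloaded above 10 N.
- scale_grip (a point): Point in the middle of the scale's orange grip block with black ribs, 32 mm above the scale's origin. The block is 26 mm thick along the scale's x (hold it across this), 46 mm along y; it reaches from 6 to 57 mm above the origin. The scale's own weight counts in a force felt at the gripper: tare it hanging empty.
- scale_hook (a point): Where a load hangs in the hook while the spring is unloaded: inside the bend, on the scale's z axis, 109 mm below the origin (fixed to the housing, does not follow the plunger). Spring 200 N/m (4.9 mm per 100 g), end stop 49 mm. Hook of 6 mm wire in the scale's xz plane: underside 6 mm below this point, shank at x = -15 to -8 mm, tip at x = +10 to 16 mm reaching 14 mm up; mouth open to +x, 32 mm from tip to plunger.
- stand: Steel stand of the scale, fixed, may be turned about z. Origin: on the worktop, under the fork's centre. Base 130x115x10 mm, post at x = +52 mm. Fork top 135 mm up, nothing above it; two prongs along x with a gap of y = -22 to +22 mm, open to -x, closed from x = +38 mm, 4 mm lips at x = -38 mm. The scale hangs in it by its flange, its z axis through this origin; take it straight up.
- gas_bottle: Small gas bottle, loose, on the worktop: blue, white band, 56 mm across, black handwheel 91 mm above its origin. Origin: centre of its underside, z up. A fixed steel wire bail arches over it in its yz plane, legs at y = -31 and +31 mm. Weighs 0.25 to 0.8 kg, which cannot be seen.
- bail (a point): Peak of the bottle's bail, on its axis: centre of the 5 mm wire, 136.5 mm above the bottle's origin, so the wire's underside is 134 mm up and 43 mm are free between it and the handwheel. The wire runs along the bottle's y here; a hook goes under it along x from either side.
- green_seat: Green round bottle seat, fixed, for bottles of half a kilo or more. Origin: centre of its underside, on the worktop. Recess 66 mm across at its floor (6 mm up), flared to 84 mm at the rim (25 mm up); foot plate 110 mm across. Green and red seat may have changed places.
- red_seat: Red round bottle seat, fixed, same shape as the green one, for bottles under half a kilo. Origin: centre of its underside, on the worktop.
- green_cap_bottle: Bystander, to be left alone: small clear reagent bottle with a green cap, 43x43x82 mm, standing. Origin under its centre.
- beaker: Bystander, to be left alone: small glass beaker, 53x53x70 mm, standing. Origin under its centre.
- vial: Bystander, to be left alone: small round vial with a red cap, 23x23x40 mm, standing. Origin under its centre.
- petri: Bystander, to be left alone: flat round petri dish, 59x59x15 mm, lying. Origin under its centre.
- timer: Bystander, to be left alone: white bench timer with a display and three buttons, 66x70x36 mm. Origin under its centre.
- marker: Bystander, to be left alone: black and white marker pen, 17x135x16 mm, lying. Origin under its centre.

How it is judged:
By the outcome, as a careful person would: the job done as asked, in the order asked, and still so for the second after the job is handed in, with the robot touching nothing.
It also fails if it takes over 67 s, if anything falls off the work surface, if the arm or the gripper's body presses on something with over 40 N, if the wrist force passes 120 N, or if a joint passes its speed limit or range.

## Robot

A 6-joint arm with a two-finger parallel gripper is mounted at the origin on a cart in front of the work surface, level with it; the furniture and walls round the work are solid. World frame = base frame: x ahead of the robot, y to its left, z up, the work surface at z = 0. Lengths are in m, angles in rad, forces in N, time in s.
With the tool pointing down it reaches from about 0.3 to 0.75 m from the base axis. Payload 8.5 kg.
Tool frame: the origin (TCP) lies at the centre of the arm's flange, where the gripper is bolted on; the fingertips stand 173 mm ahead of it and the grasp point (between the pads) lies 155 mm ahead of it; z points along the fingers, y is the line along which they close (so a half turn about z gives the same grasp; the last joint's range is limited). The gripper opens to 85 mm and grips with 20 to 120 N. Pads are 22 mm wide; open, the fingers measure 114 mm over their backs; the gripper's body (76 mm by 85 mm) begins 54 mm behind the grasp point. The pads swing forward as they close: fully open they stand 13 mm farther back than shut.
Start: joints at [1.054, 0.381, 1.297, -0, 1.464, -0.215], TCP at [0.163, 0.525, 0.405] pointing down, gripper open.
Joint ranges: [-3.11, 3.11], [-0.89, 2.33], [0.22, 2.48], [-1.42, 4.56], [0.17, 2.85], [-2.88, 2.88]. Speed limits (rad/s): [2.39, 2.39, 3.14, 3.14, 3.14, 3.14].

## Interface

Orientations are given as a unit quaternion [w, x, y, z].
In Python, from station import get_state, camera, job_done gives the robot as it stands.
- The arm moves only by the tool step_arm, never from a script. Its argument "motion" is a list of rows, each a list of 3 entries, a list of its own where there are three numbers: the finger opening in mm, from 0 to 85.4, then the shift along the tool's x, y, z in mm, then the turn, a rotation vector about the tool's x, y, z in rad. A call has 1 to 5 rows; each row shifts and turns the commanded pose from where the row before left it, along the tool's axes as they then stand; what a row does not reach is not made up. A row lasts 1/12 s, in which the tool goes at most 41.7 mm and 7.16 degrees, less where a joint would pass 70% of its speed; a pose out of reach is approached as far as the arm can. A call with a gripper value outside its range is refused whole. The fingers move at their own pace and stop on an object; "grip_force" is the grip in N (left out, the last holds). Time passes only in rows, so rows that do not move let the fingers close. It gives the time, the measured TCP pose, the force, the opening and the grip force at its end, in the units of the state.
- get_state(): the state, without advancing time (a new reading comes with each control period).
- camera(name): name is "side" or "top" or "wrist"; returns a dict with "color" (480x640x3 uint8, red, green, blue), "K" (3x3 intrinsics, pixels), "xyz" and "rotation" of the camera in the world. Camera axes: x right, y up, looking along -z (the intrinsics and any distortion apply to the point x, -y, -z); pixel columns grow to the right and rows downward; lengths in m; the calibration is good to about 2 mm. A picture is of the moment at which its call begins. There is no depth.
- job_done(): hands the job in; it is judged then, once.
The state is a dict: "time": time; "joints": joint angles; "joint_vel": joint speeds; "joint_efforts": joint torques, N m; "tcp_pos": TCP position; "tcp_rot": TCP orientation; "contact_force": force on the tool from outside, world axes, zero at the start; "wrist_torque": the same for the moment, N m; "finger_gap": finger opening in m; "finger_force": force on a finger pad.
Only numpy, scipy, OpenCV 4.12 (cv2) and the standard library are available. Lean on these libraries where they do the work, as an engineer would, in place of code of your own. Each camera call takes 0.05 s, during which the arm holds its last target. There are 200 camera calls.

## Working session

There is one attempt and no reset: what is moved stays moved. The work goes in short steps, Python scripts to look and compute and a tool call to move; the robot and the scene stay as the last step left them, time stands still between calls to the robot, and variables do not carry over. Pictures are saved under pics/ and viewed, at most 10 in all, crops included, and the job is handed in when it is done.

Besides the shell and the picture viewer there is one more tool, called by a JSON object that holds its "op" and its "data", one argument or row to a line. step_arm: Moves the arm, as the interface text tells. Its arguments: {"type":"object","properties":{"motion":{"type":"array"},"grip_force":{"type":"number"}},"required":["motion"]}

```bash
mkdir -p pics; ls; python3 - <<'E'
from station import get_state, camera
import cv2, numpy as np, pickle
d={}
for n in ("side","top"):
    c=camera(n); d[n]=c; cv2.imwrite(f"pics/{n}0.png",c["color"][:,:,::-1]); print(n,c["K"],c["xyz"],c["rotation"],[k for k in c])
pickle.dump(d,open("c0.pkl","wb"))
print(get_state())
E
```

```text
pics
side [[564.17432361   0.         319.46279177]
 [  0.         564.17432361 243.28928814]
 [  0.           0.           1.        ]] [0.31228241 0.79791822 0.91258626] [-0.15769578 -0.06958676  0.38974469  0.90464844] ['color', 'K', 'xyz', 'rotation']
top [[589.50383547   0.         313.86571375]
 [  0.         589.50383547 238.51503578]
 [  0.           0.           1.        ]] [ 0.46644787 -0.02437431  1.2133053 ] [ 0.70937618  0.06294907 -0.04184991 -0.70076489] ['color', 'K', 'xyz', 'rotation']
{'time': 0.1, 'joints': array([ 1.05372944e+00,  3.81123435e-01,  1.29818249e+00, -1.04235368e-05,
        1.46359675e+00, -2.15315349e-01]), 'joint_vel': array([-0.00055509, -0.00356629, -0.00354209,  0.00036623,  0.00020076,
       -0.00138285]), 'joint_efforts': array([ 3.44586610e-03, -4.49220085e+01, -2.31651467e+01, -2.55302457e-04,
        3.68978275e-03,  3.15275213e-05]), 'tcp_pos': array([0.1634432 , 0.52510368, 0.40417699]), 'tcp_rot': array([-2.29697408e-04,  1.50303425e-01,  9.88639697e-01, -6.13440316e-04]), 'contact_force': array([-0.51054505, -0.61695457,  0.62588505]), 'wrist_torque': array([ 0.01730416, -0.01258978,  0.05754087]), 'finger_force': 0.0, 'finger_gap': 0.08527982154414283}
```

View pics/side0.png

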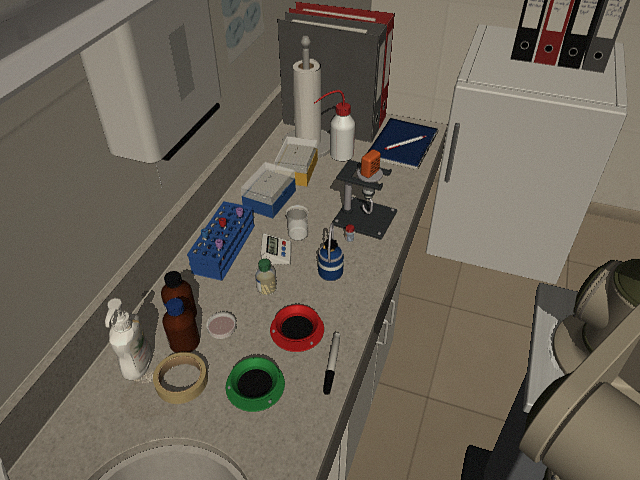

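View pics/top0.png

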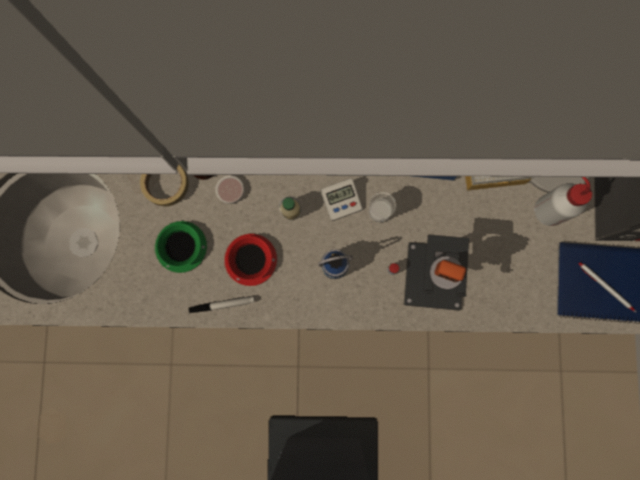

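```bash
cat > h.py <<'E'
import numpy as np, cv2
from scipy.spatial.transform import Rotation as R
def Rm(q): return R.from_quat(np.r_[q[1:],q[0]]).as_matrix()
def ray(c,u,v):
    K=c["K"]; d=np.array([(u-K[0,2])/K[0,0],-(v-K[1,2])/K[1,1],-1]); return np.array(c["xyz"]),Rm(c["rotation"])@d
def onz(c,u,v,z):
    o,d=ray(c,u,v); return o+d*(z-o[2])/d[2]
def tri(c1,p1,c2,p2):
    o1,d1=ray(c1,*p1);o2,d2=ray(c2,*p2)
    s=np.linalg.lstsq(np.c_[d1,-d2],o2-o1,rcond=None)[0]
    a,b=o1+d1*s[0],o2+d2*s[1]; return (a+b)/2,np.linalg.norm(a-b)
def proj(c,p):
    q=Rm(c["rotation"]).T@(np.array(p)-c["xyz"]); K=c["K"]
    return np.array([K[0,2]+K[0,0]*q[0]/-q[2],K[1,2]+K[1,1]*q[1]/q[2]])
E
python3 - <<'E'
import pickle,cv2,numpy as np
from h import *
d=pickle.load(open("c0.pkl","rb")); t=d["top"]; s=d["side"]
for n,c in d.items():
    h=cv2.cvtColor(c["color"],cv2.COLOR_RGB2HSV)
    for name,lo,hi in (("green",(50,120,60),(80,255,255)),("red",(0,200,110),(3,255,255)),("red2",(174,150,80),(180,255,255)),("orange",(5,180,120),(15,255,255)),("blue",(100,110,50),(120,255,255))):
        m=cv2.inRange(h,lo,hi)
        for k in cv2.findContours(m,cv2.RETR_EXTERNAL,cv2.CHAIN_APPROX_NONE)[0]:
            if cv2.contourArea(k)>80:
                e=cv2.minAreaRect(k); u,v=e[0]
                print(n,name,np.round(e[0],1),np.round(e[1],1),round(e[2]), "z25",onz(c,u,v,.025).round(3),"z192",onz(c,u,v,.192).round(3))
a=cv2.resize(t["color"][225:325,300:500],None,fx=4,fy=4,interpolation=cv2.INTER_CUBIC)
b=cv2.resize(s["color"][140:290,300:420],None,fx=4,fy=4,interpolation=cv2.INTER_CUBIC)
cv2.imwrite("pics/ta.png",a[:,:,::-1]); cv2.imwrite("pics/sa.png",b[:,:,::-1])
E
```

```text
side green [254.7 384.7] [54.6 56.3] 34 z25 [0.618 0.305 0.025] z192 [0.56  0.398 0.192]
side red [296.5 328.5] [48.1 49.5] 45 z25 [0.593 0.161 0.025] z192 [0.541 0.28  0.192]
side orange [368.3 162.3] [15.8 27.2] 23 z25 [ 0.618 -0.429  0.025] z192 [ 0.56  -0.198  0.192]
side blue [174.6 306.7] [17.1 17.3] 66 z25 [0.849 0.193 0.025] z192 [0.748 0.307 0.192]
side blue [330.7 273.4] [11.7 21.2] 87 z25 [ 0.579 -0.004  0.025] z192 [0.529 0.147 0.192]
side blue [237.8 221.8] [ 48.3 137.4] 39 z25 [ 0.843 -0.09   0.025] z192 [0.743 0.077 0.192]
side blue [404.1 142.2] [55.  39.4] 13 z25 [ 0.55  -0.557  0.025] z192 [ 0.505 -0.302  0.192]
top green [178.  246.5] [49. 44.] 90 z25 [0.625 0.291 0.025] z192 [0.602 0.246 0.192]
top red [248.  259.3] [44.9 48.8] 9 z25 [0.6   0.146 0.025] z192 [0.581 0.122 0.192]
top orange [450.8 270.1] [24.7 12.4] 20 z25 [ 0.582 -0.264  0.025] z192 [ 0.566 -0.23   0.192]
top blue [599.6 281.1] [79.9 68.4] 1 z25 [ 0.564 -0.557  0.025] z192 [ 0.55  -0.482  0.192]
```

View pics/ta.png

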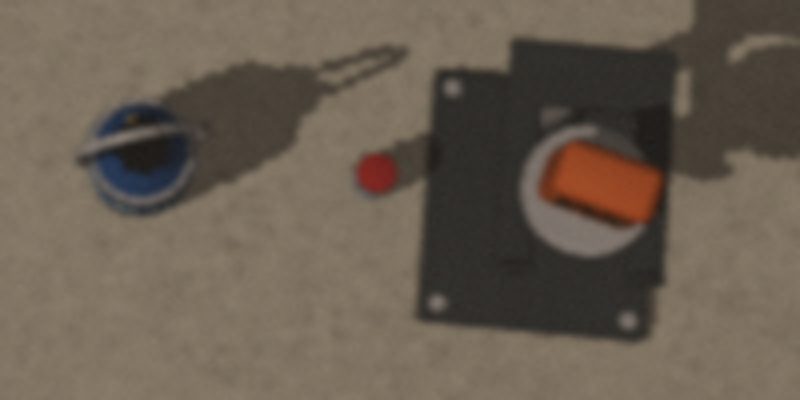

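View pics/sa.png

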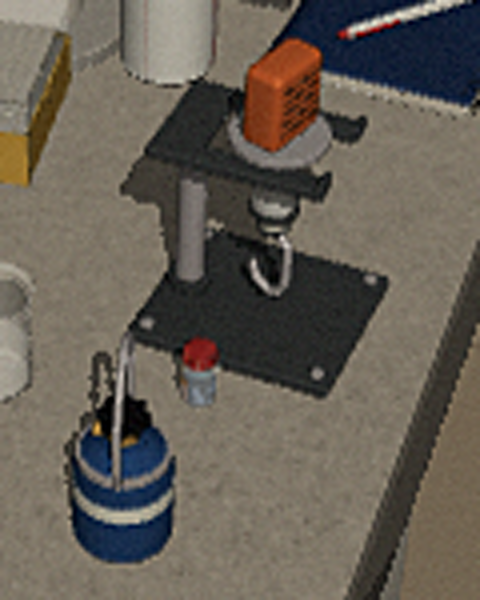

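```bash
python3 - <<'E'
import pickle
from h import *
d=pickle.load(open("c0.pkl","rb")); t=d["top"]; s=d["side"]
T=lambda x,y:(300+x/4,225+y/4); S=lambda x,y:(300+x/4,140+y/4)
# rail: plane through top line, ray of side
o,a=ray(t,50,159); _,b=ray(t,500,171); n=np.cross(a,b)
for p in((0,85),(100,38)):
    q,r=ray(s,*p); print("rail",q+r*(n@(o-q))/(n@r))
h=cv2.cvtColor(t["color"],cv2.COLOR_RGB2HSV)
m=cv2.inRange(h,(5,180,120),(15,255,255))
print("plate holes",[onz(t,*T(*p),.01).round(4) for p in((452,88),(437,302),(628,320))])
print("flange c (z~138)",onz(t,*T(585,190),.138))
tc=[(572,140),(663,175),(640,222),(545,188)]
P=[onz(t,*T(*p),.192).round(4) for p in tc]; print("orange",P, np.mean(P,0))
print("prongs",[onz(t,*T(*p),.135).round(4) for p in((513,40),(675,55),(663,285),(505,270))])
print("bail ends z90",[onz(t,*T(*p),.09).round(4) for p in((80,158),(205,130))],"peak side",onz(s,*S(127,340),.1365), "top mid peak",onz(t,*T(140,140),.1365))
print("bottle base side front",onz(s,*S(123,555),0),"top body c z60",onz(t,*T(140,160),.06))
for n,c in d.items():
    h=cv2.cvtColor(c["color"],cv2.COLOR_RGB2HSV)
    for name,(lo,hi) in dict(green=((50,120,40),(80,255,255)),red=((0,200,80),(4,255,255))).items():
        m=cv2.inRange(h,lo,hi); cs,hr=cv2.findContours(m,cv2.RETR_CCOMP,cv2.CHAIN_APPROX_NONE)
        for k,g in zip(cs,hr[0]):
            if g[3]>=0 and cv2.contourArea(k)>100:
                e=cv2.fitEllipse(k); print(n,name,"hole",e,onz(c,*e[0],.006),onz(c,*e[0],.025))
E
```

```text
rail [0.60863454 0.56247886 0.74420709]
rail [0.60947159 0.46348721 0.73363449]
plate holes [array([ 0.6306, -0.1906,  0.01  ]), array([ 0.5212, -0.182 ,  0.01  ]), array([ 0.5135, -0.2777,  0.01  ])]
flange c (z~138) [ 0.56696286 -0.23263531  0.138     ]
orange [array([ 0.5836, -0.217 ,  0.192 ]), array([ 0.5688, -0.2558,  0.192 ]), array([ 0.5484, -0.2454,  0.192 ]), array([ 0.5626, -0.205 ,  0.192 ])] [ 0.56585 -0.2308   0.192  ]
prongs [array([ 0.6361, -0.2016,  0.135 ]), array([ 0.6299, -0.2754,  0.135 ]), array([ 0.5245, -0.2675,  0.135 ]), array([ 0.5304, -0.1965,  0.135 ])]
bail ends z90 [array([ 0.584, -0.002,  0.09 ]), array([ 0.5981, -0.0617,  0.09  ])] peak side [ 0.58833592 -0.03501236  0.1365    ] top mid peak [ 0.58773351 -0.03036881  0.1365    ]
bottle base side front [ 5.80825168e-01 -1.13580281e-02  1.11022302e-16] top body c z60 [ 0.58647621 -0.03088411  0.06      ]
side green hole ((254.21099853515625, 383.7646484375), (29.652252197265625, 37.82818603515625), 74.96044158935547) [0.62598138 0.29301156 0.006     ] [0.61940696 0.30359326 0.025     ]
side red hole ((296.390625, 327.48968505859375), (24.350786209106445, 37.6593132019043), 87.24149322509766) [0.60060241 0.14458999 0.006     ] [0.59455987 0.15828228 0.025     ]
top green hole ((177.43756103515625, 246.74679565429688), (31.108631134033203, 35.8180046081543), 63.6985969543457) [0.62653029 0.29688108 0.006     ] [0.62401099 0.29182532 0.025     ]
```

```bash
cat > plan.py <<'E'
# usage: plan(target_xyz, tool_y_yaw_deg, nrows): prints rows of tool-frame shift (mm) and turn
from station import get_state
from h import *
def plan(p,yaw,n,gap,start=None,smooth=False):
    st=get_state(); q=st["tcp_rot"]; M=Rm(q); p0=np.array(st["tcp_pos"]) if start is None else np.array(start[0])
    y0=np.degrees(np.arctan2(M[1,1],M[0,1])) if start is None else start[1]
    f=lambda y:np.array([[np.sin(y),np.cos(y),0],[-np.cos(y),np.sin(y),0],[0,0,-1]])
    dy=(yaw-y0+180)%360-180
    s=np.linspace(0,1,n+1); s=s if not smooth else (1-np.cos(np.pi*s))/2
    out=[]
    for a,b in zip(s[:-1],s[1:]):
        F=f(np.radians(y0+dy*a)); d=F.T@((np.array(p)-p0)*(b-a))*1000
        out.append([gap,[round(float(v)) if not smooth else round(float(v),1) for v in d],[0,0,round(float(-np.radians(dy*(b-a))),3)]])
    for i in range(0,n,5): print(out[i:i+5])
    print("start",p0.round(4),round(y0,2),"tilt",M[:,2].round(4),"t",st["time"],"F",st["contact_force"].round(2))
E
python3 -c "
from plan import *
plan([.566,-.232,.40],-20,25,85)"
```

```text
[[85, [24, -24, 0], [0, 0, 0.065]], [85, [26, -23, 0], [0, 0, 0.065]], [85, [27, -21, 0], [0, 0, 0.065]], [85, [29, -19, 0], [0, 0, 0.065]], [85, [30, -17, 0], [0, 0, 0.065]]]
[[85, [31, -15, 0], [0, 0, 0.065]], [85, [32, -13, 0], [0, 0, 0.065]], [85, [32, -11, 0], [0, 0, 0.065]], [85, [33, -9, 0], [0, 0, 0.065]], [85, [34, -7, 0], [0, 0, 0.065]]]
[[85, [34, -5, 0], [0, 0, 0.065]], [85, [34, -2, 0], [0, 0, 0.065]], [85, [34, 0, 0], [0, 0, 0.065]], [85, [34, 2, 0], [0, 0, 0.065]], [85, [34, 4, 0], [0, 0, 0.065]]]
[[85, [34, 6, 0], [0, 0, 0.065]], [85, [33, 9, 0], [0, 0, 0.065]], [85, [33, 11, 0], [0, 0, 0.065]], [85, [32, 13, 0], [0, 0, 0.065]], [85, [31, 15, 0], [0, 0, 0.065]]]
[[85, [30, 17, 0], [0, 0, 0.065]], [85, [29, 19, 0], [0, 0, 0.065]], [85, [27, 21, 0], [0, 0, 0.065]], [85, [26, 22, 0], [0, 0, 0.065]], [85, [25, 24, 0], [0, 0, 0.065]]]
start [0.1634 0.5251 0.4042] 72.71 tilt [-6.0e-04 -1.1e-03 -1.0e+00] t 0.1 F [-0.51 -0.62  0.63]
```

{"op": "step_arm", "data": {
  "motion": [
    [85,[24,-24,0],[0,0,0.065]],
    [85,[26,-23,0],[0,0,0.065]],
    [85,[27,-21,0],[0,0,0.065]],
    [85,[29,-19,0],[0,0,0.065]],
    [85,[30,-17,0],[0,0,0.065]]
  ]
}}

```text
time: 0.52
tcp_pos: [-0.0028, 0.4871, 0.4047]
tcp_rot: [0.0, 0.31, 0.951, -0.0]
contact_force: [-0.5, 0.8, 0.3]
finger_gap: 0.085
finger_force: 0.0
```

{"op": "step_arm", "data": {
  "motion": [
    [85,[31,-15,0],[0,0,0.065]],
    [85,[32,-13,0],[0,0,0.065]],
    [85,[32,-11,0],[0,0,0.065]],
    [85,[33,-9,0],[0,0,0.065]],
    [85,[34,-7,0],[0,0,0.065]]
  ]
}}

```text
time: 0.93
tcp_pos: [-0.1571, 0.5585, 0.4047]
tcp_rot: [0.0, 0.459, 0.888, -0.0]
contact_force: [0.8, 0.5, 0.7]
finger_gap: 0.0851
finger_force: 0.0
```

{"op": "step_arm", "data": {
  "motion": [
    [85,[34,-5,0],[0,0,0.065]],
    [85,[34,-2,0],[0,0,0.065]],
    [85,[34,0,0],[0,0,0.065]],
    [85,[34,2,0],[0,0,0.065]],
    [85,[34,4,0],[0,0,0.065]]
  ]
}}

```text
time: 1.35
tcp_pos: [-0.2365, 0.707, 0.4043]
tcp_rot: [0.0, 0.597, 0.803, -0.0]
contact_force: [-0.7, 0.4, 0.4]
finger_gap: 0.0853
finger_force: 0.0
```

```bash
python3 - <<'E'
from station import *
import pickle
c=camera("wrist");pickle.dump(c,open("w1.pkl","wb"))
from h import *
print(get_state()["tcp_pos"],get_state()["time"],c["xyz"],Rm(c["rotation"]).round(3),[proj(c,p).round() for p in((.587,-.031,.1365),(.566,-.232,.192))])
E
```

```text
[-0.23637998  0.71213945  0.40091664] 1.4 [-0.25886081  0.77313381  0.37398774] [[ 0.958 -0.276 -0.08 ]
 [ 0.288  0.92   0.267]
 [ 0.    -0.278  0.96 ]] [array([791., 982.]), array([ 728., 1143.])]
```

{"op": "step_arm", "data": {
  "motion": [
    [85,[34,6,0],[0,0,0.065]],
    [85,[33,9,0],[0,0,0.065]],
    [85,[33,11,0],[0,0,0.065]],
    [85,[32,13,0],[0,0,0.065]],
    [85,[31,15,0],[0,0,0.065]]
  ]
}}

```text
time: 1.82
tcp_pos: [-0.1904, 0.8003, 0.3749]
tcp_rot: [-0.019, 0.716, 0.697, 0.01]
contact_force: [-0.6, 0.2, 0.9]
finger_gap: 0.0849
finger_force: 0.0
```

{"op": "step_arm", "data": {
  "motion": [
    [85,[30,17,0],[0,0,0.065]],
    [85,[29,19,0],[0,0,0.065]],
    [85,[27,21,0],[0,0,0.065]],
    [85,[26,22,0],[0,0,0.065]],
    [85,[25,24,0],[0,0,0.065]]
  ]
}}

```text
time: 2.23
tcp_pos: [-0.0554, 0.834, 0.3521]
tcp_rot: [-0.044, 0.819, 0.571, 0.019]
contact_force: [-0.3, 0.9, -0.8]
finger_gap: 0.0852
finger_force: 0.0
```

```bash
python3 - <<'E'
from station import *
import pickle
c=camera("wrist");pickle.dump(c,open("w2.pkl","wb"))
from h import *
w1=pickle.load(open("w1.pkl","rb"))
im=np.hstack([cv2.resize(x["color"],(400,300)) for x in (w1,c)]); cv2.imwrite("pics/w12.png",im[:,:,::-1])
print(get_state()["tcp_pos"],get_state()["time"],c["xyz"],Rm(c["rotation"]).round(3),[proj(c,p).round() for p in((.587,-.031,.1365),(.566,-.232,.192))])
E
```

```text
[-0.04803049  0.83477904  0.35102873] 2.2833 [-0.0335899   0.9015051   0.32769638] [[ 0.938  0.328  0.115]
 [-0.344  0.924  0.169]
 [-0.05  -0.198  0.979]] [array([1707., 1184.]), array([1880., 1581.])]
```

View pics/w12.png

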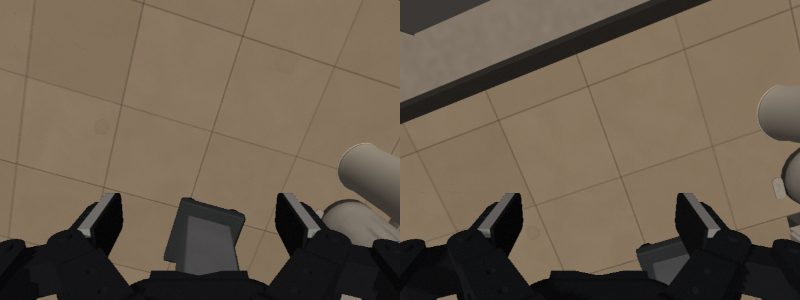

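```bash
cat > plan.py <<'E'
# prints rows of tool-frame shift (mm) and turn towards TCP p with the tool down, its y axis at yaw (deg)
from station import get_state
from h import *
def Mt(yaw):
    y=np.radians(yaw); return np.array([[-np.sin(y),np.cos(y),0],[np.cos(y),np.sin(y),0],[0,0,-1]])
def plan(p,yaw,n,gap,start=None,smooth=False,nd=0):
    st=get_state()
    M,p0=(Rm(st["tcp_rot"]),np.array(st["tcp_pos"])) if start is None else (Mt(start[1]),np.array(start[0]))
    rv=R.from_matrix(M.T@Mt(yaw)).as_rotvec()
    s=np.linspace(0,1,n+1); s=s if not smooth else (1-np.cos(np.pi*s))/2
    out=[]; e=np.zeros(3); P=p0.copy()
    for a,b in zip(s[:-1],s[1:]):
        F=M@R.from_rotvec(rv*a).as_matrix(); g=p0+(np.array(p)-p0)*b
        d=(F.T@(g-P)*1000).round(nd); P=P+F@d/1000
        out.append([gap,d.tolist(),(rv*(b-a)).round(3).tolist()])
    for i in range(0,n,5): print(out[i:i+5])
    print("start",p0.round(4),round(np.degrees(np.arctan2(M[1,1],M[0,1])),2),"down",M[:,2].round(4),"end",P.round(4),"t",st["time"],"F",st["contact_force"].round(2))
E
python3 -c "
from plan import *
assert np.linalg.det(Mt(20))>0
plan([.56,-.09,.40],-20,32,85)"
```

```text
[[85, [-20.0, 28.0, -5.0], [-0.002, -0.003, -0.0]], [85, [-20.0, 28.0, -4.0], [-0.002, -0.003, -0.0]], [85, [-20.0, 28.0, -4.0], [-0.002, -0.003, -0.0]], [85, [-20.0, 28.0, -5.0], [-0.002, -0.003, -0.0]], [85, [-20.0, 27.0, -4.0], [-0.002, -0.003, -0.0]]]
[[85, [-20.0, 28.0, -4.0], [-0.002, -0.003, -0.0]], [85, [-21.0, 28.0, -4.0], [-0.002, -0.003, -0.0]], [85, [-20.0, 28.0, -4.0], [-0.002, -0.003, -0.0]], [85, [-20.0, 28.0, -3.0], [-0.002, -0.003, -0.0]], [85, [-20.0, 28.0, -4.0], [-0.002, -0.003, -0.0]]]
[[85, [-20.0, 28.0, -4.0], [-0.002, -0.003, -0.0]], [85, [-21.0, 28.0, -3.0], [-0.002, -0.003, -0.0]], [85, [-20.0, 27.0, -4.0], [-0.002, -0.003, -0.0]], [85, [-20.0, 28.0, -3.0], [-0.002, -0.003, -0.0]], [85, [-20.0, 28.0, -3.0], [-0.002, -0.003, -0.0]]]
[[85, [-21.0, 28.0, -3.0], [-0.002, -0.003, -0.0]], [85, [-20.0, 28.0, -3.0], [-0.002, -0.003, -0.0]], [85, [-21.0, 28.0, -3.0], [-0.002, -0.003, -0.0]], [85, [-20.0, 27.0, -3.0], [-0.002, -0.003, -0.0]], [85, [-20.0, 28.0, -3.0], [-0.002, -0.003, -0.0]]]
[[85, [-21.0, 28.0, -3.0], [-0.002, -0.003, -0.0]], [85, [-20.0, 28.0, -2.0], [-0.002, -0.003, -0.0]], [85, [-21.0, 28.0, -3.0], [-0.002, -0.003, -0.0]], [85, [-20.0, 27.0, -2.0], [-0.002, -0.003, -0.0]], [85, [-21.0, 28.0, -2.0], [-0.002, -0.003, -0.0]]]
[[85, [-20.0, 28.0, -2.0], [-0.002, -0.003, -0.0]], [85, [-21.0, 28.0, -3.0], [-0.002, -0.003, -0.0]], [85, [-20.0, 28.0, -2.0], [-0.002, -0.003, -0.0]], [85, [-21.0, 27.0, -1.0], [-0.002, -0.003, -0.0]], [85, [-21.0, 28.0, -2.0], [-0.002, -0.003, -0.0]]]
[[85, [-20.0, 28.0, -2.0], [-0.002, -0.003, -0.0]], [85, [-21.0, 28.0, -2.0], [-0.002, -0.003, -0.0]]]
start [-0.048   0.8348  0.351 ] -20.73 down [-0.0169  0.093  -0.9955] end [ 0.5603 -0.0903  0.4004] t 2.2833 F [ 4.9   1.59 -0.8 ]
```

{"op": "step_arm", "data": {
  "motion": [
    [85,[-20,28,-5],[-0.002,-0.003,0]],
    [85,[-20,28,-4],[-0.002,-0.003,0]],
    [85,[-20,28,-4],[-0.002,-0.003,0]],
    [85,[-20,28,-5],[-0.002,-0.003,0]],
    [85,[-20,28,-4],[-0.002,-0.003,0]]
  ]
}}

```text
time: 2.7
tcp_pos: [0.0395, 0.6924, 0.3609]
tcp_rot: [-0.036, 0.819, 0.573, 0.016]
contact_force: [0.4, 1.3, 0.0]
finger_gap: 0.0848
finger_force: 0.0
```

Direction is right now.

{"op": "step_arm", "data": {
  "motion": [
    [85,[-20,28,-4],[-0.002,-0.003,0]],
    [85,[-21,28,-4],[-0.002,-0.003,0]],
    [85,[-20,28,-4],[-0.002,-0.003,0]],
    [85,[-20,28,-3],[-0.002,-0.003,0]],
    [85,[-20,28,-4],[-0.002,-0.003,0]]
  ]
}}

```text
time: 3.12
tcp_pos: [0.1364, 0.5486, 0.3683]
tcp_rot: [-0.028, 0.819, 0.573, 0.012]
contact_force: [1.0, 1.0, -0.6]
finger_gap: 0.085
finger_force: 0.0
```

{"op": "step_arm", "data": {
  "motion": [
    [85,[-20,28,-4],[-0.002,-0.003,0]],
    [85,[-21,28,-3],[-0.002,-0.003,0]],
    [85,[-20,27,-4],[-0.002,-0.003,0]],
    [85,[-20,28,-3],[-0.002,-0.003,0]],
    [85,[-20,28,-3],[-0.002,-0.003,0]]
  ]
}}

```text
time: 3.53
tcp_pos: [0.2323, 0.4055, 0.3771]
tcp_rot: [-0.019, 0.819, 0.573, 0.009]
contact_force: [0.6, 0.3, 0.3]
finger_gap: 0.0852
finger_force: 0.0
```

{"op": "step_arm", "data": {
  "motion": [
    [85,[-21,28,-3],[-0.002,-0.003,0]],
    [85,[-20,28,-3],[-0.002,-0.003,0]],
    [85,[-21,28,-3],[-0.002,-0.003,0]],
    [85,[-20,27,-3],[-0.002,-0.003,0]],
    [85,[-20,28,-3],[-0.002,-0.003,0]]
  ]
}}

```text
time: 3.95
tcp_pos: [0.3278, 0.2616, 0.3865]
tcp_rot: [-0.011, 0.819, 0.573, 0.006]
contact_force: [-0.0, 1.0, -0.4]
finger_gap: 0.0847
finger_force: 0.0
```

{"op": "step_arm", "data": {
  "motion": [
    [85,[-21,28,-3],[-0.002,-0.003,0]],
    [85,[-20,28,-2],[-0.002,-0.003,0]],
    [85,[-21,28,-3],[-0.002,-0.003,0]],
    [85,[-20,27,-2],[-0.002,-0.003,0]],
    [85,[-21,28,-2],[-0.002,-0.003,0]]
  ]
}}

```text
time: 4.37
tcp_pos: [0.4231, 0.1169, 0.3958]
tcp_rot: [-0.003, 0.82, 0.573, 0.003]
contact_force: [-0.0, 1.5, 0.3]
finger_gap: 0.0851
finger_force: 0.0
```

```bash
python3 -c "
from plan import *
plan([.56,-.09,.40],-20,9,85)"
```

```text
[[85, [-16.0, 22.0, -1.0], [-0.0, -0.001, -0.0]], [85, [-17.0, 22.0, -0.0], [-0.0, -0.001, -0.0]], [85, [-16.0, 23.0, -1.0], [-0.0, -0.001, -0.0]], [85, [-16.0, 22.0, -0.0], [-0.0, -0.001, -0.0]], [85, [-17.0, 22.0, -1.0], [-0.0, -0.001, -0.0]]]
[[85, [-16.0, 22.0, -0.0], [-0.0, -0.001, -0.0]], [85, [-17.0, 22.0, -1.0], [-0.0, -0.001, -0.0]], [85, [-16.0, 22.0, -0.0], [-0.0, -0.001, -0.0]], [85, [-16.0, 23.0, -1.0], [-0.0, -0.001, -0.0]]]
start [0.4231 0.1169 0.3958] -20.07 down [ 0.0016  0.0077 -1.    ] end [ 0.5606 -0.0898  0.4001] t 4.3667 F [-0.03  1.51  0.31]
```

{"op": "step_arm", "data": {
  "motion": [
    [85,[-16,22,-1],[0,-0.001,0]],
    [85,[-17,22,0],[0,-0.001,0]],
    [85,[-16,23,-1],[0,-0.001,0]],
    [85,[-16,22,0],[0,-0.001,0]],
    [85,[-17,22,-1],[0,-0.001,0]]
  ]
}}

```text
time: 4.78
tcp_pos: [0.4992, 0.0021, 0.3979]
tcp_rot: [-0.002, 0.82, 0.573, 0.001]
contact_force: [0.8, -0.5, 0.6]
finger_gap: 0.0849
finger_force: 0.0
```

{"op": "step_arm", "data": {
  "motion": [
    [85,[-15,20,0],[0,-0.001,0]],
    [85,[-14,18,0],[0,-0.001,0]],
    [85,[-8,12,0],[0,-0.001,0]],
    [85,[0,0,0],[0,0,0]]
  ]
}}

```text
time: 5.12
tcp_pos: [0.5341, -0.0507, 0.3973]
tcp_rot: [-0.0, 0.82, 0.572, -0.001]
contact_force: [-0.7, -0.5, -0.2]
finger_gap: 0.0848
finger_force: 0.0
```

```bash
python3 - <<'E'
from station import *
import pickle
from plan import *
c=camera("wrist");pickle.dump(c,open("w1.pkl","wb"))
cv2.imwrite("pics/w1.png",c["color"][:,:,::-1])
print(c["xyz"],[proj(c,p).round() for p in((.587,-.031,.1365),(.587,-.031,.09),(.566,-.232,.192))])
plan([.566,-.232,.40],-20,6,85)
E
```

```text
[0.55637876 0.01412406 0.36701237] [array([399., 180.]), array([386., 170.]), array([488., 547.])]
[[85, [-27.0, 16.0, -0.0], [-0.0, 0.0, -0.0]], [85, [-26.0, 15.0, -1.0], [-0.0, 0.0, -0.0]], [85, [-27.0, 16.0, -0.0], [-0.0, 0.0, -0.0]], [85, [-27.0, 15.0, -1.0], [-0.0, 0.0, -0.0]], [85, [-26.0, 16.0, -0.0], [-0.0, 0.0, -0.0]]]
[[85, [-27.0, 15.0, -1.0], [-0.0, 0.0, -0.0]]]
start [ 0.5333 -0.0495  0.3974] -20.16 down [-2.e-03  7.e-04 -1.e+00] end [ 0.5657 -0.2317  0.4003] t 5.1667 F [-0.48  0.07  0.38]
```

View pics/w1.png

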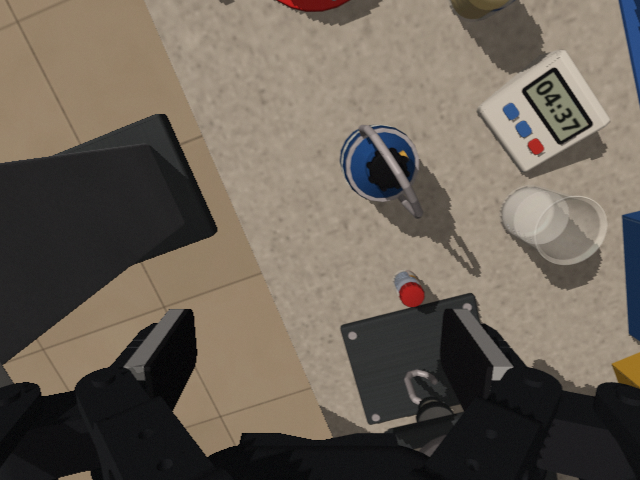

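```bash
python3 - <<'E'
import pickle
from h import *
c=pickle.load(open("w1.pkl","rb"))
def a(p,q): d=p-q; return np.degrees(np.arctan2(-d[0],d[1]))
for z,p,q in ((.08,(365,128),(417,213)),(.1365,(388,158),(411,197))):
    P,Q=onz(c,*p,z),onz(c,*q,z); print(z,P,Q,(P+Q)/2,a(P,Q))
print(onz(c,402,180,.1365))
for k in ((0.587,-.031),):
  for yaw in (8,12,16):
    y=np.array([-np.sin(np.radians(yaw)),np.cos(np.radians(yaw))])
    print(yaw,[proj(c,np.r_[np.array(k)+y*s,z]).round() for s,z in((.031,.1),(.02,.13),(0,.1365),(-.02,.13),(-.031,.1))])
E
```

```text
0.08 [ 0.58353299 -0.00143999  0.08      ] [ 0.59955547 -0.0688532   0.08      ] [ 0.59154423 -0.0351466   0.08      ] 13.369742919857206
0.1365 [ 0.58493872 -0.01767237  0.1365    ] [ 0.59050631 -0.04258648  0.1365    ] [ 0.58772251 -0.03012942  0.1365    ] 12.596993371298996
[ 0.5885753  -0.03176371  0.1365    ]
8 [array([367., 127.]), array([381., 146.]), array([399., 180.]), array([411., 209.]), array([409., 214.])]
12 [array([363., 129.]), array([379., 148.]), array([399., 180.]), array([414., 207.]), array([412., 212.])]
16 [array([361., 131.]), array([377., 149.]), array([399., 180.]), array([416., 206.]), array([415., 210.])]
```

{"op": "step_arm", "data": {
  "motion": [
    [85,[-27,16,0],[0,0,0]],
    [85,[-26,15,-1],[0,0,0]],
    [85,[-27,16,0],[0,0,0]],
    [85,[-27,15,-1],[0,0,0]],
    [85,[-26,16,0],[0,0,0]]
  ]
}}

```text
time: 5.58
tcp_pos: [0.5603, -0.2006, 0.4003]
tcp_rot: [-0.001, 0.819, 0.573, -0.0]
contact_force: [0.4, 0.2, -0.9]
finger_gap: 0.0852
finger_force: 0.0
```

{"op": "step_arm", "data": {
  "motion": [
    [85,[-27,15,0],[0,0,0]],
    [85,[0,0,0],[0,0,0]]
  ]
}}

```text
time: 5.75
tcp_pos: [0.5654, -0.2343, 0.3992]
tcp_rot: [-0.0, 0.82, 0.572, -0.001]
contact_force: [1.0, -0.3, 0.0]
finger_gap: 0.0849
finger_force: 0.0
```

```bash
python3 - <<'E'
from station import *
import pickle
from plan import *
c=camera("wrist");pickle.dump(c,open("w2.pkl","wb"))
cv2.imwrite("pics/w2.png",c["color"][:,:,::-1])
print(c["xyz"],[proj(c,p).round() for p in((.587,-.031,.1365),(.566,-.232,.192))])
plan([.566,-.232,.322],-20,5,85)
h=cv2.cvtColor(c["color"],cv2.COLOR_RGB2HSV)
m=cv2.inRange(h,(5,180,120),(15,255,255))
k=max(cv2.findContours(m,0,2)[0],key=cv2.contourArea); e=cv2.minAreaRect(k); print(e,onz(c,*e[0],.192),[onz(c,*p,.192).round(4) for p in cv2.boxPoints(e)])
E
```

```text
[ 0.5877615  -0.16952991  0.36883243] [array([ 210., -181.]), array([321., 272.])]
[[85, [0.0, 0.0, 15.0], [-0.0, -0.0, -0.001]], [85, [0.0, 0.0, 16.0], [-0.0, -0.0, -0.001]], [85, [0.0, 0.0, 15.0], [-0.0, -0.0, -0.001]], [85, [0.0, 1.0, 16.0], [-0.0, -0.0, -0.001]], [85, [0.0, -0.0, 15.0], [-0.0, -0.0, -0.001]]]
start [ 0.5652 -0.2322  0.3992] -20.21 down [-1.9e-03  9.0e-04 -1.0e+00] end [ 0.5661 -0.2325  0.3222] t 5.8 F [-0.38  0.72 -0.46]
((317.5, 261.5), (109.0, 53.0), 90.0) [ 0.56616348 -0.226644    0.192     ] [array([ 0.5641, -0.1994,  0.192 ]), array([ 0.5855, -0.2073,  0.192 ]), array([ 0.5684, -0.2561,  0.192 ]), array([ 0.5453, -0.2475,  0.192 ])]
```

View pics/w2.png

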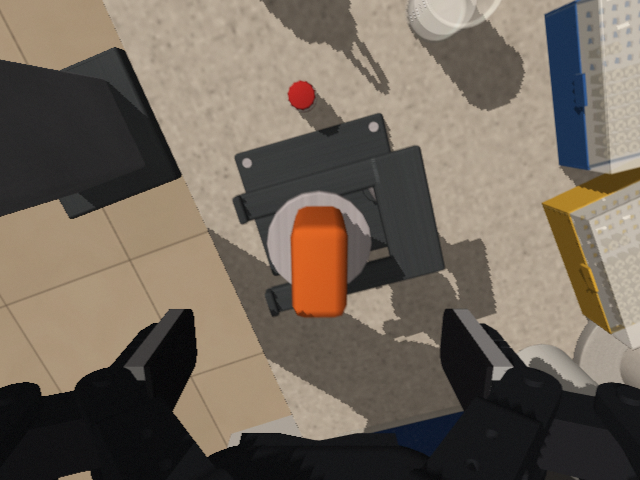

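{"op": "step_arm", "data": {
  "motion": [
    [85,[0,0,16],[0,0,0]],
    [75,[0,0,20],[0,0,0]],
    [70,[0,0,20],[0,0,0]],
    [65,[0,0,14],[0,0,0]],
    [60,[0,0,7],[0,0,0]]
  ]
}}

```text
time: 6.22
tcp_pos: [0.565, -0.2289, 0.3213]
tcp_rot: [-0.002, 0.819, 0.574, -0.001]
contact_force: [0.0, -0.7, 0.4]
finger_gap: 0.0602
finger_force: 0.0
```

{"op": "step_arm", "data": {
  "motion": [
    [40,[0,0,0],[0,0,0]],
    [30,[0,0,0],[0,0,0]],
    [20,[0,0,0],[0,0,0]],
    [15,[0,0,0],[0,0,0]],
    [15,[0,0,0],[0,0,0]]
  ],
  "grip_force": 60
}}

```text
time: 6.63
tcp_pos: [0.5654, -0.2305, 0.3243]
tcp_rot: [0.0, 0.82, 0.573, 0.0]
contact_force: [0.4, 2.8, 6.4]
finger_gap: 0.025
finger_force: 59.6
```

```bash
python3 -c "
from plan import *
plan([.566,-.232,.322],-20,1,15)"
```

```text
[[15, [-1.0, 1.0, 2.0], [0.001, -0.0, -0.001]]]
start [ 0.5654 -0.2305  0.3243] -20.07 down [ 1.2e-03 -3.0e-04 -1.0e+00] end [ 0.566  -0.2318  0.3223] t 6.6333 F [0.45 2.78 6.35]
```

{"op": "step_arm", "data": {
  "motion": [
    [15,[0,0,-6],[0,0,0]],
    [15,[0,0,-15],[0,0,0]],
    [15,[0,0,-25],[0,0,0]],
    [15,[0,0,-35],[0,0,0]],
    [15,[0,0,-35],[0,0,0]]
  ]
}}

```text
time: 7.05
tcp_pos: [0.5652, -0.2309, 0.44]
tcp_rot: [-0.001, 0.82, 0.573, -0.001]
contact_force: [1.1, -0.5, -1.9]
finger_gap: 0.0253
finger_force: 59.2
```

{"op": "step_arm", "data": {
  "motion": [
    [15,[0,0,-25],[0,0,0]],
    [15,[0,0,-10],[0,0,0]],
    [15,[0,0,0],[0,0,0]]
  ]
}}

```text
time: 7.3
tcp_pos: [0.565, -0.2308, 0.4771]
tcp_rot: [0.002, 0.82, 0.573, 0.001]
contact_force: [-0.1, -0.2, -1.1]
finger_gap: 0.0255
finger_force: 59.3
```

```bash
python3 -c "
from plan import *
plan([.539,-.042,.47],12.8,8,15,smooth=True,nd=0)"
```

```text
[[15, [6.0, -3.0, 0.0], [0.0, 0.0, -0.022]], [15, [19.0, -10.0, 1.0], [0.0, 0.0, -0.062]], [15, [28.0, -12.0, 1.0], [0.001, 0.0, -0.093]], [15, [35.0, -11.0, 1.0], [0.001, 0.001, -0.11]], [15, [36.0, -7.0, 2.0], [0.001, 0.001, -0.11]]]
[[15, [31.0, -3.0, 1.0], [0.001, 0.0, -0.093]], [15, [20.0, -0.0, 1.0], [0.0, 0.0, -0.062]], [15, [7.0, 0.0, -0.0], [0.0, 0.0, -0.022]]]
start [ 0.565  -0.2308  0.4771] -20.1 down [ 0.0035 -0.0029 -1.    ] end [ 0.5387 -0.0425  0.4698] t 7.3 F [-0.08 -0.24 -1.06]
```

{"op": "step_arm", "data": {
  "motion": [
    [15,[6,-3,0],[0,0,-0.022]],
    [15,[19,-10,1],[0,0,-0.062]],
    [15,[28,-12,1],[0,0,-0.093]],
    [15,[35,-11,1],[0,0,-0.11]],
    [15,[36,-7,2],[0,0,-0.11]]
  ]
}}

```text
time: 7.72
tcp_pos: [0.5471, -0.0988, 0.4671]
tcp_rot: [-0.002, 0.689, 0.725, -0.001]
contact_force: [0.3, -0.9, -0.7]
finger_gap: 0.0253
finger_force: 59.3
```

{"op": "step_arm", "data": {
  "motion": [
    [15,[31,-3,1],[0,0,-0.093]],
    [15,[20,0,1],[0,0,-0.062]],
    [15,[7,0,0],[0,0,-0.022]],
    [15,[0,0,0],[0,0,0]],
    [15,[0,0,0],[0,0,0]]
  ]
}}

```text
time: 8.13
tcp_pos: [0.5391, -0.0429, 0.4663]
tcp_rot: [-0.001, 0.624, 0.781, -0.001]
contact_force: [-1.2, -0.2, -0.8]
finger_gap: 0.0252
finger_force: 59.3
```

```bash
python3 - <<'E'
from station import *
import pickle
from plan import *
c=camera("wrist"); d=camera("side"); F=[get_state()["contact_force"]]
pickle.dump((c,d),open("w3.pkl","wb"))
a=cv2.resize(c["color"],(533,400)); b=cv2.resize(d["color"][150:300,280:380],(267,400)); cv2.imwrite("pics/w3.png",np.hstack([a,b])[:,:,::-1])
plan([.539,-.042,.405],12.8,5,15)
E
```

```text
[[15, [0.0, 0.0, 12.0], [-0.0, -0.0, -0.0]], [15, [1.0, 0.0, 13.0], [-0.0, -0.0, -0.0]], [15, [0.0, 0.0, 12.0], [-0.0, -0.0, -0.0]], [15, [0.0, 0.0, 12.0], [-0.0, -0.0, -0.0]], [15, [1.0, 0.0, 12.0], [-0.0, -0.0, -0.0]]]
start [ 0.5393 -0.0437  0.4665] 12.67 down [-1.9e-03  3.0e-04 -1.0e+00] end [ 0.5388 -0.0418  0.4055] t 8.2333 F [-0.3  -0.02 -2.11]
```

View pics/w3.png

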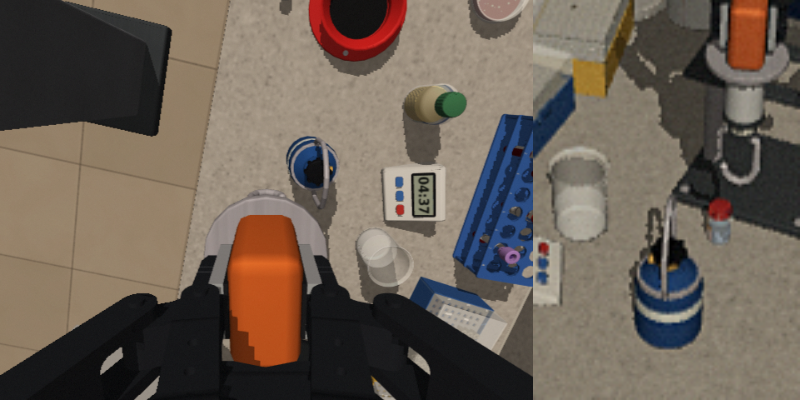

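```bash
python3 - <<'E'
import pickle
from h import *
c,d=pickle.load(open("w3.pkl","rb"))
f=lambda p:((p[0]-280)*2.67+533,(p[1]-150)*2.667)
print("hook under",f(proj(d,(.539,-.043,.1635))),"flange c",f(proj(d,(.539,-.043,.2785))),"tube end",f(proj(d,(.539,-.043,.2265))),"bail",f(proj(d,(.5875,-.031,.139))))
E
```

```text
hook under (np.float64(736.3988051222698), np.float64(181.34523740188916)) flange c (np.float64(743.1732295943991), np.float64(58.35228826115387)) tube end (np.float64(739.9897835592923), np.float64(116.14928900992672)) bail (np.float64(670.5497046757783), np.float64(201.08064787002732))
```

{"op": "step_arm", "data": {
  "motion": [
    [15,[0,0,10],[0,0,0]],
    [15,[0,0,18],[0,0,0]],
    [15,[0,0,18],[0,0,0]],
    [15,[1,0,11],[0,0,0]],
    [15,[0,0,4],[0,0,0]]
  ]
}}

```text
time: 8.65
tcp_pos: [0.5388, -0.0427, 0.4039]
tcp_rot: [-0.002, 0.625, 0.781, -0.001]
contact_force: [-0.5, 0.1, -0.6]
finger_gap: 0.0251
finger_force: 59.3
```

{"op": "step_arm", "data": {
  "motion": [
    [15,[0,0,0],[0,0,0]],
    [15,[0,0,0],[0,0,0]]
  ]
}}

```text
time: 8.82
tcp_pos: [0.539, -0.0423, 0.4065]
tcp_rot: [-0.0, 0.624, 0.781, -0.0]
contact_force: [0.2, -0.2, -0.7]
finger_gap: 0.0257
finger_force: 59.3
```

```bash
python3 -c "
from plan import *
plan([.5875,-.031,.405],12.8,7,15,smooth=True,nd=0)"
```

```text
[[15, [0.0, 2.0, 0.0], [-0.0, -0.0, -0.0]], [15, [0.0, 7.0, 0.0], [-0.0, -0.0, -0.0]], [15, [0.0, 10.0, 1.0], [-0.0, -0.0, -0.0]], [15, [0.0, 11.0, -0.0], [-0.0, -0.0, -0.0]], [15, [0.0, 10.0, 0.0], [-0.0, -0.0, -0.0]]]
[[15, [0.0, 7.0, 0.0], [-0.0, -0.0, -0.0]], [15, [0.0, 3.0, 0.0], [-0.0, -0.0, -0.0]]]
start [ 0.539  -0.0423  0.4065] 12.73 down [-3.e-04  0.e+00 -1.e+00] end [ 0.5878 -0.0313  0.4055] t 8.8167 F [ 0.21 -0.19 -0.73]
```

```bash
cat > avg.py <<'E'
from station import *
import numpy as np,sys
F=[];P=[]
for i in range(int(sys.argv[1])):
    camera("side"); s=get_state(); F.append(s["contact_force"]); P.append(s["tcp_pos"])
F=np.array(F);print(F.mean(0).round(3),F.std(0).round(3),F[:,2].round(2),np.mean(P,0).round(4),s["time"])
E
python3 avg.py 12
```

```text
[ 0.221 -0.109 -1.756] [0.584 0.5   0.379] [-2.13 -1.2  -2.11 -2.23 -1.76 -1.7  -1.58 -1.49 -1.21 -1.38 -2.34 -1.95] [ 0.5388 -0.0417  0.4065] 9.4167
```

{"op": "step_arm", "data": {
  "motion": [
    [15,[0,2,0],[0,0,0]],
    [15,[0,7,0],[0,0,0]],
    [15,[0,10,0],[0,0,0]],
    [15,[0,11,0],[0,0,0]],
    [15,[0,10,0],[0,0,0]]
  ]
}}

```text
time: 9.83
tcp_pos: [0.5788, -0.0326, 0.406]
tcp_rot: [-0.0, 0.624, 0.781, -0.0]
contact_force: [-0.5, -0.1, -2.1]
finger_gap: 0.0256
finger_force: 59.4
```

{"op": "step_arm", "data": {
  "motion": [
    [15,[0,7,0],[0,0,0]],
    [15,[0,3,0],[0,0,0]],
    [15,[0,0,0],[0,0,0]]
  ]
}}

```text
time: 10.08
tcp_pos: [0.5881, -0.0304, 0.4057]
tcp_rot: [-0.001, 0.624, 0.782, -0.0]
contact_force: [-0.2, -0.8, -1.2]
finger_gap: 0.0256
finger_force: 59.3
```

```bash
python3 avg.py 2; python3 - <<'E'
from station import *
from h import *
c=camera("side"); q=[proj(c,p) for p in ((.5875,-.031,.139),)]; print(q)
cv2.imwrite("pics/h1.png",cv2.resize(c["color"][170:290,280:400],(600,600),interpolation=cv2.INTER_CUBIC)[:,:,::-1])
E
```

```text
[-0.091 -0.015 -1.221] [0.311 0.654 0.336] [-1.56 -0.88] [ 0.5875 -0.0305  0.4059] 10.1833
[array([331.51674332, 225.39581847])]
```

View pics/h1.png

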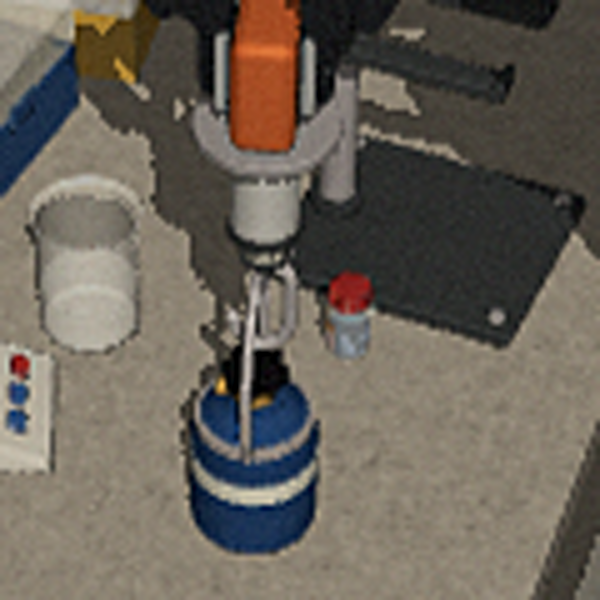

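{"op": "step_arm", "data": {
  "motion": [
    [15,[0,0,-5],[0,0,0]],
    [15,[0,0,-8],[0,0,0]],
    [15,[0,0,-6],[0,0,0]],
    [15,[0,0,-3],[0,0,0]],
    [15,[0,0,-2],[0,0,0]]
  ]
}}

```text
time: 10.65
tcp_pos: [0.5874, -0.0306, 0.431]
tcp_rot: [0.0, 0.624, 0.781, 0.0]
contact_force: [0.4, -0.9, -1.4]
finger_gap: 0.0255
finger_force: 59.3
```

{"op": "step_arm", "data": {
  "motion": [
    [15,[0,0,-2],[0,0,0]],
    [15,[0,0,-2],[0,0,0]],
    [15,[0,0,-2],[0,0,0]],
    [15,[0,0,-2],[0,0,0]],
    [15,[0,0,-2],[0,0,0]]
  ]
}}

```text
time: 11.07
tcp_pos: [0.5876, -0.0306, 0.4399]
tcp_rot: [-0.001, 0.624, 0.782, -0.0]
contact_force: [-0.2, 0.2, -3.5]
finger_gap: 0.0257
finger_force: 59.2
```

```bash
python3 avg.py 4
```

```text
[ 0.179 -0.01  -3.16 ] [0.628 0.615 0.536] [-2.78 -2.64 -4.01 -3.21] [ 0.5876 -0.0306  0.4401] 11.2667
```

{"op": "step_arm", "data": {
  "motion": [
    [15,[0,0,-1.5],[0,0,0]],
    [15,[0,0,-2],[0,0,0]],
    [15,[0,0,-2],[0,0,0]],
    [15,[0,0,-2],[0,0,0]],
    [15,[0,0,-1.5],[0,0,0]]
  ]
}}

```text
time: 11.68
tcp_pos: [0.5876, -0.0305, 0.4492]
tcp_rot: [-0.0, 0.624, 0.782, -0.0]
contact_force: [0.4, 0.1, -4.5]
finger_gap: 0.0252
finger_force: 59.1
```

```bash
python3 avg.py 5
```

```text
[-0.104 -0.242 -4.839] [0.072 0.382 0.644] [-3.79 -5.5  -4.96 -4.47 -5.47] [ 0.5876 -0.0306  0.4491] 11.9333
```

{"op": "step_arm", "data": {
  "motion": [
    [15,[0,0,-1.5],[0,0,0]],
    [15,[0,0,-2],[0,0,0]],
    [15,[0,0,-2],[0,0,0]],
    [15,[0,0,-2],[0,0,0]],
    [15,[0,0,-1.5],[0,0,0]]
  ]
}}

```text
time: 12.35
tcp_pos: [0.5876, -0.0306, 0.4584]
tcp_rot: [-0.0, 0.624, 0.782, -0.0]
contact_force: [0.1, -0.1, -4.7]
finger_gap: 0.0258
finger_force: 59.1
```

```bash
python3 avg.py 6
```

```text
[-0.041  0.359 -4.528] [0.49  0.377 0.395] [-3.89 -4.8  -4.28 -5.12 -4.41 -4.67] [ 0.5876 -0.0306  0.4582] 12.65
```

{"op": "step_arm", "data": {
  "motion": [
    [15,[0,0,0],[0,0,0]],
    [15,[0,0,0],[0,0,0]],
    [15,[0,0,0],[0,0,0]],
    [15,[0,0,0],[0,0,0]],
    [15,[0,0,0],[0,0,0]]
  ]
}}

```text
time: 13.07
tcp_pos: [0.5876, -0.0306, 0.458]
tcp_rot: [-0.0, 0.624, 0.782, -0.0]
contact_force: [-0.2, -0.8, -3.8]
finger_gap: 0.0255
finger_force: 59.1
```

```bash
python3 avg.py 14; python3 - <<'E'
from station import *
from h import *
import pickle
d=pickle.load(open("c0.pkl","rb"))["side"]; c=camera("side")
# white band row on the bottle, before/after
for k in (d,c):
    col=k["color"][240:285,331].astype(int); h=cv2.cvtColor(k["color"],cv2.COLOR_RGB2HSV)
    m=cv2.inRange(h,(100,110,40),(120,255,255))[225:290,310:355]; ys=np.where(m.any(1))[0]; print("blue rows",ys.min()+225,ys.max()+225)
print(proj(c,(.5875,-.031,0)),proj(c,(.5875,-.031,.01)))
E
```

```text
[ 0.076 -0.311 -4.303] [0.455 0.531 0.612] [-3.86 -4.03 -3.71 -4.38 -4.09 -3.59 -4.62 -3.44 -5.95 -4.41 -4.25 -4.36
 -4.89 -4.67] [ 0.5876 -0.0306  0.458 ] 13.7667
blue rows 247 279
blue rows 243 275
[330.79013038 271.95651912] [330.83871428 268.84330618]
```

```bash
python3 -c "
from plan import *
plan([.595,.06,.477],12.8,9,15,smooth=True,nd=0,start=([.5876,-.0306,.458],12.8))
plan([.600,.147,.477],12.8,9,15,smooth=True,nd=0,start=([.595,.06,.477],12.8))
plan([.600,.147,.477],12.8,16,15,smooth=True,nd=0,start=([.5876,-.0306,.477],12.8))"
```

```text
[[15, [3.0, 1.0, -1.0], [0.0, 0.0, 0.0]], [15, [7.0, 2.0, -1.0], [0.0, 0.0, 0.0]], [15, [12.0, 4.0, -3.0], [0.0, 0.0, 0.0]], [15, [14.0, 4.0, -3.0], [0.0, 0.0, 0.0]], [15, [15.0, 5.0, -3.0], [0.0, 0.0, 0.0]]]
[[15, [14.0, 4.0, -3.0], [0.0, 0.0, 0.0]], [15, [12.0, 4.0, -3.0], [0.0, 0.0, 0.0]], [15, [7.0, 2.0, -1.0], [0.0, 0.0, 0.0]], [15, [3.0, 1.0, -1.0], [0.0, 0.0, 0.0]]]
start [ 0.5876 -0.0306  0.458 ] 12.8 down [ 0.  0. -1.] end [0.5947 0.0602 0.477 ] t 13.8167 F [ 0.11  0.18 -5.32]
[[15, [3.0, 1.0, 0.0], [0.0, 0.0, 0.0]], [15, [7.0, 2.0, 0.0], [0.0, 0.0, 0.0]], [15, [11.0, 3.0, 0.0], [0.0, 0.0, 0.0]], [15, [14.0, 4.0, 0.0], [0.0, 0.0, 0.0]], [15, [14.0, 4.0, 0.0], [0.0, 0.0, 0.0]]]
[[15, [14.0, 4.0, 0.0], [0.0, 0.0, 0.0]], [15, [11.0, 3.0, 0.0], [0.0, 0.0, 0.0]], [15, [7.0, 2.0, 0.0], [0.0, 0.0, 0.0]], [15, [3.0, 1.0, 0.0], [0.0, 0.0, 0.0]]]
start [0.595 0.06  0.477] 12.8 down [ 0.  0. -1.] end [0.5998 0.1472 0.477 ] t 13.8167 F [ 0.11  0.18 -5.32]
[[15, [2.0, 0.0, 0.0], [0.0, 0.0, 0.0]], [15, [4.0, 2.0, 0.0], [0.0, 0.0, 0.0]], [15, [8.0, 2.0, 0.0], [0.0, 0.0, 0.0]], [15, [11.0, 4.0, 0.0], [0.0, 0.0, 0.0]], [15, [13.0, 3.0, 0.0], [0.0, 0.0, 0.0]]]
[[15, [15.0, 5.0, 0.0], [0.0, 0.0, 0.0]], [15, [16.0, 5.0, 0.0], [0.0, 0.0, 0.0]], [15, [16.0, 5.0, 0.0], [0.0, 0.0, 0.0]], [15, [17.0, 5.0, 0.0], [0.0, 0.0, 0.0]], [15, [16.0, 5.0, 0.0], [0.0, 0.0, 0.0]]]
[[15, [15.0, 4.0, 0.0], [0.0, 0.0, 0.0]], [15, [12.0, 4.0, 0.0], [0.0, 0.0, 0.0]], [15, [11.0, 3.0, 0.0], [0.0, 0.0, 0.0]], [15, [8.0, 2.0, 0.0], [0.0, 0.0, 0.0]], [15, [5.0, 2.0, 0.0], [0.0, 0.0, 0.0]]]
[[15, [1.0, 0.0, 0.0], [0.0, 0.0, 0.0]]]
start [ 0.5876 -0.0306  0.477 ] 12.8 down [ 0.  0. -1.] end [0.5997 0.1465 0.477 ] t 13.8167 F [ 0.11  0.18 -5.32]
```

{"op": "step_arm", "data": {
  "motion": [
    [15,[0,0,-3],[0,0,0]],
    [15,[0,0,-6],[0,0,0]],
    [15,[0,0,-8],[0,0,0]],
    [15,[0,0,-7],[0,0,0]],
    [15,[0,0,-4],[0,0,0]]
  ]
}}

```text
time: 14.23
tcp_pos: [0.5875, -0.0305, 0.4877]
tcp_rot: [0.001, 0.624, 0.782, 0.0]
contact_force: [-0.5, -0.1, -5.4]
finger_gap: 0.0255
finger_force: 59.1
```

{"op": "step_arm", "data": {
  "motion": [
    [15,[1,0,0],[0,0,0]],
    [15,[2,1,0],[0,0,0]],
    [15,[4,1,0],[0,0,0]],
    [15,[5,2,0],[0,0,0]],
    [15,[7,2,0],[0,0,0]]
  ]
}}

```text
time: 14.65
tcp_pos: [0.5894, -0.0103, 0.4856]
tcp_rot: [-0.001, 0.624, 0.781, -0.0]
contact_force: [0.3, 0.1, -4.2]
finger_gap: 0.0254
finger_force: 59.1
```

{"op": "step_arm", "data": {
  "motion": [
    [15,[8,2,0],[0,0,0]],
    [15,[9,3,0],[0,0,0]],
    [15,[10,3,0],[0,0,0]],
    [15,[10,3,0],[0,0,0]],
    [15,[11,3,0],[0,0,0]]
  ]
}}

```text
time: 15.07
tcp_pos: [0.5923, 0.0405, 0.486]
tcp_rot: [-0.0, 0.624, 0.782, -0.0]
contact_force: [-0.4, -0.1, -4.6]
finger_gap: 0.0253
finger_force: 59.1
```

{"op": "step_arm", "data": {
  "motion": [
    [15,[11,3,0],[0,0,0]],
    [15,[11,3,0],[0,0,0]],
    [15,[11,3,0],[0,0,0]],
    [15,[10,3,0],[0,0,0]],
    [15,[10,3,0],[0,0,0]]
  ]
}}

```text
time: 15.48
tcp_pos: [0.5952, 0.0954, 0.486]
tcp_rot: [-0.0, 0.624, 0.782, -0.0]
contact_force: [-0.4, 0.3, -4.8]
finger_gap: 0.0257
finger_force: 59.1
```

{"op": "step_arm", "data": {
  "motion": [
    [15,[9,3,0],[0,0,0]],
    [15,[8,2,0],[0,0,0]],
    [15,[8,2,0],[0,0,0]],
    [15,[7,2,0],[0,0,0]],
    [15,[6,2,0],[0,0,0]]
  ]
}}

```text
time: 15.9
tcp_pos: [0.5975, 0.1344, 0.4861]
tcp_rot: [-0.0, 0.624, 0.782, -0.0]
contact_force: [-0.1, -0.0, -4.9]
finger_gap: 0.0254
finger_force: 59.1
```

{"op": "step_arm", "data": {
  "motion": [
    [15,[5,1,0],[0,0,0]],
    [15,[4,1,0],[0,0,0]],
    [15,[3,1,0],[0,0,0]],
    [15,[2,1,0],[0,0,0]],
    [15,[1,0,0],[0,0,0]]
  ]
}}

```text
time: 16.32
tcp_pos: [0.5982, 0.1494, 0.486]
tcp_rot: [-0.0, 0.624, 0.782, -0.0]
contact_force: [0.7, 0.9, -4.1]
finger_gap: 0.0256
finger_force: 59.1
```

```bash
python3 avg.py 6; python3 - <<'E'
from station import *
from plan import *
import pickle
pos=[]
def blue(c,zc,x0,x1,y0,y1):
    h=cv2.cvtColor(c["color"],cv2.COLOR_RGB2HSV); m=np.zeros((480,640),np.uint8)
    m[y0:y1,x0:x1]=cv2.inRange(h,(100,110,40),(120,255,255))[y0:y1,x0:x1]
    k=cv2.findContours(m,0,2)[0]; x,y,w,hh=cv2.boundingRect(np.vstack([q for q in k if cv2.contourArea(q)>5])); return x,y,w,hh
for i in range(4):
    c=camera("side"); u,v=proj(c,(.6,.147,.07)); b=blue(c,0,int(u)-30,int(u)+30,int(v)-40,int(v)+40); print(b,(u,v))
a=c["color"][int(v)-75:int(v)+75,int(u)-50:int(u)+50]
t=camera("top"); u,v=proj(t,(.6,.147,.05)); b=t["color"][int(v)-75:int(v)+75,int(u)-50:int(u)+50]
w=camera("wrist"); pickle.dump((c,t,w),open("w5.pkl","wb"))
cv2.imwrite("pics/p1.png",np.hstack([cv2.resize(a,(400,600)),cv2.resize(b,(400,600))])[:,:,::-1])
plan([.600,.147,.485],12.8,2,15,nd=1)
E
```

```text
[-2.090e-01 -4.000e-03 -4.526e+00] [0.19  0.496 0.424] [-4.13 -4.37 -5.08 -5.1  -4.47 -4.01] [0.5981 0.1491 0.4861] 16.6167
(281, 290, 28, 39) (np.float64(295.19874311777784), np.float64(307.9002707117712))
(281, 291, 28, 38) (np.float64(295.19874311777784), np.float64(307.9002707117712))
(281, 291, 28, 38) (np.float64(295.19874311777784), np.float64(307.9002707117712))
(280, 291, 29, 39) (np.float64(295.19874311777784), np.float64(307.9002707117712))
[[15, [-1.3, 0.7, 0.5], [-0.0, -0.0, -0.0]], [15, [-1.3, 0.7, 0.5], [-0.0, -0.0, -0.0]]]
start [0.5981 0.1492 0.486 ] 12.8 down [-9.e-04  3.e-04 -1.e+00] end [0.6   0.147 0.485] t 16.9167 F [-0.14 -1.05 -4.94]
```

View pics/p1.png

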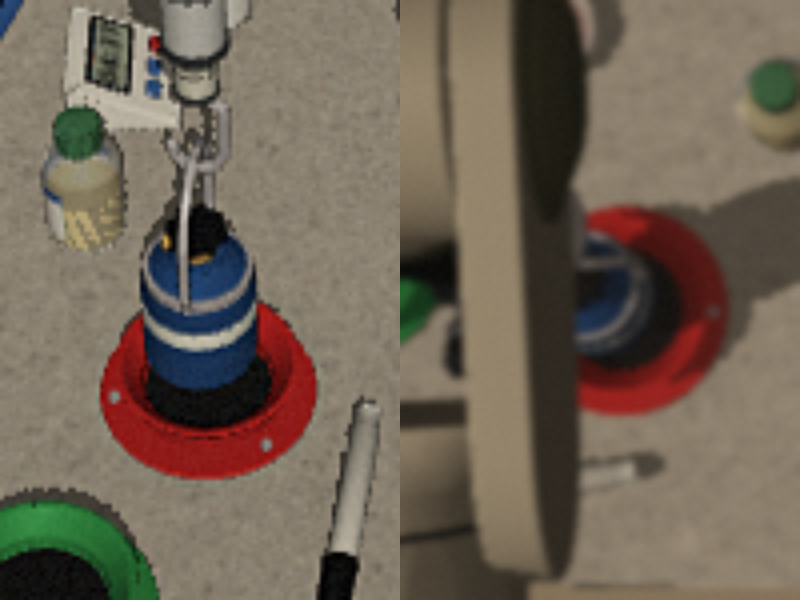

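{"op": "step_arm", "data": {
  "motion": [
    [15,[-1,1,1],[0,0,0]],
    [15,[-1.5,0.5,3],[0,0,0]],
    [15,[0,0,4],[0,0,0]],
    [15,[0,0,4],[0,0,0]],
    [15,[0,0,4],[0,0,0]]
  ]
}}

```text
time: 17.33
tcp_pos: [0.6001, 0.147, 0.4694]
tcp_rot: [-0.001, 0.624, 0.781, -0.0]
contact_force: [0.1, -0.0, -4.9]
finger_gap: 0.0253
finger_force: 59.1
```

{"op": "step_arm", "data": {
  "motion": [
    [15,[0,0,4],[0,0,0]],
    [15,[0,0,3],[0,0,0]],
    [15,[0,0,3],[0,0,0]],
    [15,[0,0,2],[0,0,0]],
    [15,[0,0,2],[0,0,0]]
  ]
}}

```text
time: 17.75
tcp_pos: [0.6, 0.1471, 0.4559]
tcp_rot: [-0.0, 0.624, 0.782, -0.0]
contact_force: [0.8, 0.6, -5.0]
finger_gap: 0.0259
finger_force: 59.1
```

{"op": "step_arm", "data": {
  "motion": [
    [15,[0,0,2],[0,0,0]],
    [15,[0,0,2],[0,0,0]],
    [15,[0,0,2],[0,0,0]],
    [15,[0,0,2],[0,0,0]],
    [15,[0,0,2],[0,0,0]]
  ]
}}

```text
time: 18.17
tcp_pos: [0.6, 0.1471, 0.4461]
tcp_rot: [-0.0, 0.624, 0.781, 0.0]
contact_force: [-0.0, -0.7, -2.1]
finger_gap: 0.0253
finger_force: 59.1
```

```bash
python3 avg.py 4
```

```text
[ 0.376  0.171 -3.235] [0.359 0.406 0.312] [-3.38 -3.05 -3.67 -2.85] [0.6    0.1471 0.4459] 18.3667
```

{"op": "step_arm", "data": {
  "motion": [
    [15,[0,0,2],[0,0,0]],
    [15,[0,0,2],[0,0,0]],
    [15,[0,0,3],[0,0,0]],
    [15,[0,0,3],[0,0,0]],
    [15,[0,0,3],[0,0,0]]
  ]
}}

```text
time: 18.78
tcp_pos: [0.6, 0.1471, 0.4328]
tcp_rot: [-0.0, 0.624, 0.782, -0.0]
contact_force: [-1.2, -0.6, -2.3]
finger_gap: 0.0252
finger_force: 59.2
```

```bash
python3 avg.py 6
```

```text
[ 0.031  0.21  -1.92 ] [0.481 0.527 0.445] [-2.64 -2.08 -2.07 -1.16 -1.7  -1.87] [0.6    0.1471 0.4328] 19.0833
```

{"op": "step_arm", "data": {
  "motion": [
    [15,[0,0,3],[0,0,0]],
    [15,[0,0,6],[0,0,0]],
    [15,[0,0,6],[0,0,0]],
    [15,[0,0,4],[0,0,0]],
    [15,[0,0,2],[0,0,0]]
  ]
}}

```text
time: 19.5
tcp_pos: [0.6, 0.1471, 0.4109]
tcp_rot: [-0.001, 0.624, 0.782, -0.001]
contact_force: [0.4, 0.6, -1.8]
finger_gap: 0.0252
finger_force: 59.3
```

{"op": "step_arm", "data": {
  "motion": [
    [15,[0,0,0],[0,0,0]],
    [15,[0,-2,0],[0,0,0]],
    [15,[0,-3,0],[0,0,0]],
    [15,[0,-4,0],[0,0,0]],
    [15,[0,-4,0],[0,0,0]]
  ]
}}

```text
time: 19.92
tcp_pos: [0.5868, 0.1442, 0.4123]
tcp_rot: [-0.0, 0.624, 0.782, -0.0]
contact_force: [0.7, 0.7, -1.6]
finger_gap: 0.0254
finger_force: 59.3
```

```bash
python3 avg.py 4; python3 - <<'E'
from station import *
from h import *
c=camera("side"); h=cv2.cvtColor(c["color"],cv2.COLOR_RGB2HSV); m=cv2.inRange(h,(100,110,40),(120,255,255))
u,v=proj(c,(.6,.147,.05)).astype(int); s=np.zeros_like(m); s[v-40:v+40,u-30:u+30]=m[v-40:v+40,u-30:u+30]
for r in range(v-25,v+26,5):
    x=np.where(s[r])[0]; print(r,(x.min(),x.max()) if len(x) else None,end=" ")
print([proj(c,(.6,.147,z)).round(1) for z in (.006,.04,.07,.1)])
E
```

```text
[ 0.597  0.03  -1.489] [0.503 0.659 0.243] [-1.83 -1.14 -1.47 -1.51] [0.5868 0.1442 0.4124] 20.1167
289 None 294 None 299 None 304 (np.int64(283), np.int64(305)) 309 (np.int64(283), np.int64(304)) 314 (np.int64(281), np.int64(307)) 319 (np.int64(283), np.int64(305)) 324 (np.int64(282), np.int64(308)) 329 (np.int64(282), np.int64(307)) 334 (np.int64(286), np.int64(303)) 339 None [array([296.2, 328.5]), array([295.7, 317.7]), array([295.2, 307.9]), array([294.7, 297.7])]
```

{"op": "step_arm", "data": {
  "motion": [
    [15,[0,-8,0],[0,0,0]],
    [15,[0,-12,0],[0,0,0]],
    [15,[0,-12,0],[0,0,0]],
    [15,[0,-12,0],[0,0,0]],
    [15,[0,-6,0],[0,0,0]]
  ]
}}

```text
time: 20.58
tcp_pos: [0.5372, 0.133, 0.4123]
tcp_rot: [-0.001, 0.624, 0.782, -0.0]
contact_force: [-1.2, 0.5, -2.2]
finger_gap: 0.0255
finger_force: 59.5
```

{"op": "step_arm", "data": {
  "motion": [
    [15,[0,0,-8],[0,0,0]],
    [15,[0,0,-16],[0,0,0]],
    [15,[0,0,-20],[0,0,0]],
    [15,[0,0,-16],[0,0,0]],
    [15,[0,0,-8],[0,0,0]]
  ]
}}

```text
time: 21.0
tcp_pos: [0.5387, 0.1332, 0.4828]
tcp_rot: [0.001, 0.624, 0.782, 0.001]
contact_force: [-0.2, 0.3, -2.0]
finger_gap: 0.0255
finger_force: 59.4
```

```bash
python3 -c "
from plan import *
plan([.5653,-.2307,.48],-20,20,15,smooth=True,nd=0)"
```

```text
[[15, [-2.0, -0.0, 0.0], [0.0, -0.0, 0.004]], [15, [-7.0, -1.0, 0.0], [0.0, -0.0, 0.01]], [15, [-11.0, -2.0, 0.0], [0.0, -0.0, 0.017]], [15, [-15.0, -2.0, 0.0], [0.0, -0.0, 0.023]], [15, [-18.0, -1.0, 0.0], [0.0, -0.0, 0.029]]]
[[15, [-22.0, -2.0, 1.0], [0.0, -0.0, 0.034]], [15, [-24.0, -1.0, -0.0], [0.0, -0.0, 0.038]], [15, [-27.0, 1.0, -0.0], [0.0, -0.0, 0.041]], [15, [-27.0, 1.0, 0.0], [0.0, -0.0, 0.044]], [15, [-29.0, 2.0, 0.0], [0.0, -0.0, 0.045]]]
[[15, [-28.0, 4.0, 1.0], [0.0, -0.0, 0.045]], [15, [-27.0, 5.0, -0.0], [0.0, -0.0, 0.044]], [15, [-26.0, 6.0, 0.0], [0.0, -0.0, 0.041]], [15, [-24.0, 7.0, 0.0], [0.0, -0.0, 0.038]], [15, [-21.0, 6.0, 0.0], [0.0, -0.0, 0.034]]]
[[15, [-17.0, 6.0, 1.0], [0.0, -0.0, 0.029]], [15, [-14.0, 6.0, -0.0], [0.0, -0.0, 0.023]], [15, [-10.0, 4.0, -0.0], [0.0, -0.0, 0.017]], [15, [-6.0, 2.0, -0.0], [0.0, -0.0, 0.01]], [15, [-2.0, 1.0, -0.0], [0.0, -0.0, 0.004]]]
start [0.5387 0.1332 0.4828] 12.8 down [ 3.2e-03  4.0e-04 -1.0e+00] end [ 0.5651 -0.2302  0.4798] t 21.0 F [-0.18  0.33 -1.99]
```

{"op": "step_arm", "data": {
  "motion": [
    [15,[-2,0,0],[0,0,0.004]],
    [15,[-7,-1,0],[0,0,0.01]],
    [15,[-11,-2,0],[0,0,0.017]],
    [15,[-15,-2,0],[0,0,0.023]],
    [15,[-18,-1,0],[0,0,0.029]]
  ]
}}

```text
time: 21.42
tcp_pos: [0.5429, 0.0789, 0.479]
tcp_rot: [-0.001, 0.656, 0.754, -0.001]
contact_force: [0.4, 0.2, -1.4]
finger_gap: 0.0254
finger_force: 59.4
```

{"op": "step_arm", "data": {
  "motion": [
    [15,[-22,-2,0],[0,0,0.034]],
    [15,[-24,-1,0],[0,0,0.038]],
    [15,[-27,1,0],[0,0,0.041]],
    [15,[-27,1,0],[0,0,0.044]],
    [15,[-29,2,0],[0,0,0.045]]
  ]
}}

```text
time: 21.83
tcp_pos: [0.5515, -0.0511, 0.4789]
tcp_rot: [-0.001, 0.73, 0.684, -0.001]
contact_force: [1.0, 0.7, -1.1]
finger_gap: 0.0254
finger_force: 59.4
```

{"op": "step_arm", "data": {
  "motion": [
    [15,[-28,4,0],[0,0,0.045]],
    [15,[-27,5,0],[0,0,0.044]],
    [15,[-26,6,0],[0,0,0.041]],
    [15,[-24,7,0],[0,0,0.038]],
    [15,[-21,6,0],[0,0,0.034]]
  ]
}}

```text
time: 22.25
tcp_pos: [0.5611, -0.1807, 0.4786]
tcp_rot: [-0.001, 0.795, 0.606, -0.001]
contact_force: [0.6, 0.7, -1.4]
finger_gap: 0.0249
finger_force: 59.4
```

{"op": "step_arm", "data": {
  "motion": [
    [15,[-17,6,0],[0,0,0.029]],
    [15,[-14,6,0],[0,0,0.023]],
    [15,[-10,4,0],[0,0,0.017]],
    [15,[-6,2,0],[0,0,0.01]],
    [15,[-2,1,0],[0,0,0.004]]
  ]
}}

```text
time: 22.67
tcp_pos: [0.5653, -0.2311, 0.4795]
tcp_rot: [-0.001, 0.819, 0.574, -0.0]
contact_force: [0.3, 0.7, -1.6]
finger_gap: 0.0251
finger_force: 59.4
```

{"op": "step_arm", "data": {
  "motion": [
    [15,[0,0,0],[0,0,0]],
    [15,[0,0,0],[0,0,0]]
  ]
}}

```text
time: 22.83
tcp_pos: [0.5654, -0.2296, 0.4801]
tcp_rot: [-0.0, 0.818, 0.575, -0.0]
contact_force: [-0.6, 0.0, -2.1]
finger_gap: 0.0256
finger_force: 59.4
```

```bash
python3 avg.py 4;python3 -c "
from plan import *
plan([.5653,-.2307,.48],-20,1,15,nd=1)"
```

```text
[-0.186  0.068 -1.926] [0.385 0.275 0.3  ] [-1.79 -1.74 -2.44 -1.73] [ 0.5654 -0.2295  0.4802] 23.0333
[[15, [-1.1, 0.3, 0.2], [-0.001, -0.0, 0.003]]]
start [ 0.5654 -0.2296  0.4802] -19.8 down [-7.e-04  3.e-04 -1.e+00] end [ 0.5653 -0.2307  0.48  ] t 23.0333 F [ 0.32 -0.29 -1.73]
```

{"op": "step_arm", "data": {
  "motion": [
    [15,[-1,0,10],[0,0,0.003]],
    [15,[0,0,25],[0,0,0]],
    [15,[0,0,35],[0,0,0]],
    [15,[0,0,30],[0,0,0]],
    [15,[0,0,22],[0,0,0]]
  ]
}}

```text
time: 23.45
tcp_pos: [0.5646, -0.2305, 0.3554]
tcp_rot: [-0.002, 0.819, 0.574, -0.001]
contact_force: [0.5, -0.2, -1.8]
finger_gap: 0.0253
finger_force: 59.4
```

{"op": "step_arm", "data": {
  "motion": [
    [15,[0,0,14],[0,0,0]],
    [15,[0,0,8],[0,0,0]],
    [15,[0,0,4],[0,0,0]],
    [15,[0,0,2],[0,0,0]],
    [15,[0,0,0],[0,0,0]]
  ]
}}

```text
time: 23.87
tcp_pos: [0.565, -0.2311, 0.3306]
tcp_rot: [0.0, 0.819, 0.573, -0.0]
contact_force: [-0.8, 0.9, -1.2]
finger_gap: 0.0256
finger_force: 59.4
```

```bash
python3 avg.py 5
```

```text
[-0.09   0.135 -1.766] [0.431 0.32  0.314] [-1.73 -1.41 -1.48 -1.94 -2.27] [ 0.565  -0.2311  0.3309] 24.1167
```

{"op": "step_arm", "data": {
  "motion": [
    [15,[0,0,2],[0,0,0]],
    [15,[0,0,2],[0,0,0]],
    [15,[0,0,1],[0,0,0]],
    [15,[0,0,1],[0,0,0]],
    [15,[0,0,0],[0,0,0]]
  ]
}}

```text
time: 24.53
tcp_pos: [0.5648, -0.231, 0.3244]
tcp_rot: [-0.0, 0.819, 0.573, -0.0]
contact_force: [-1.4, 1.3, 1.9]
finger_gap: 0.0255
finger_force: 60.0
```

```bash
python3 avg.py 5
```

```text
[-2.234  1.564  4.189] [0.487 0.337 0.792] [3.36 3.53 4.28 4.17 5.61] [ 0.5648 -0.231   0.3243] 24.7833
```

{"op": "step_arm", "data": {
  "motion": [
    [30,[0,0,0],[0,0,0]],
    [40,[0,0,0],[0,0,0]],
    [55,[0,0,0],[0,0,0]],
    [70,[0,0,0],[0,0,0]],
    [70,[0,0,0],[0,0,0]]
  ],
  "grip_force": 20
}}

```text
time: 25.2
tcp_pos: [0.5649, -0.2312, 0.3238]
tcp_rot: [-0.0, 0.819, 0.573, -0.0]
contact_force: [0.5, 0.7, -1.3]
finger_gap: 0.0697
finger_force: 0.0
```

{"op": "step_arm", "data": {
  "motion": [
    [70,[0,0,-8],[0,0,0]],
    [70,[0,0,-20],[0,0,0]],
    [70,[0,0,-30],[0,0,0]],
    [70,[0,0,-30],[0,0,0]],
    [70,[0,0,-20],[0,0,0]]
  ]
}}

```text
time: 25.62
tcp_pos: [0.5647, -0.231, 0.4357]
tcp_rot: [0.001, 0.819, 0.573, 0.0]
contact_force: [0.2, 0.3, 0.9]
finger_gap: 0.0698
finger_force: 0.0
```

```bash
python3 avg.py 3; python3 - <<'E'
from station import *
from h import *
import pickle
d0=pickle.load(open("c0.pkl","rb"))
def org(c):
    h=cv2.cvtColor(c["color"],cv2.COLOR_RGB2HSV); m=cv2.inRange(h,(5,180,120),(15,255,255))
    return cv2.minAreaRect(max(cv2.findContours(m,0,2)[0],key=cv2.contourArea))
c=camera("side"); print("side orange before/after",org(d0["side"]),org(c))
w=camera("wrist"); e=org(w); print("wrist",e,proj(w,(.566,-.231,.192)))
# changes vs. the first side image
df=cv2.absdiff(c["color"],d0["side"]["color"]).max(2); df=cv2.morphologyEx((df>50).astype(np.uint8),cv2.MORPH_OPEN,np.ones((3,3)))
n,_,st,_=cv2.connectedComponentsWithStats(df); print(st[1:].tolist())
E
```

```text
[-0.222 -0.279  0.469] [0.352 0.693 1.392] [ 2.4  -0.16 -0.83] [ 0.5647 -0.2309  0.4366] 25.7667
side orange before/after ((368.2845153808594, 162.3362274169922), (15.756773948669434, 27.180435180664062), 23.198591232299805) ((371.5, 163.5), (27.0, 17.0), 90.0)
wrist ((316.9999694824219, 249.5), (92.99998474121094, 43.99999237060547), 90.0) [323.00297768 254.03744087]
[[511, 0, 37, 62, 920], [535, 0, 73, 63, 1862], [344, 6, 30, 15, 220], [407, 7, 139, 317, 8633], [393, 13, 4, 3, 12], [387, 17, 8, 16, 84], [348, 27, 19, 6, 75], [603, 31, 10, 7, 47], [391, 47, 3, 4, 12], [360, 49, 3, 3, 9], [570, 49, 6, 5, 25], [376, 56, 33, 75, 1185], [541, 65, 8, 6, 38], [338, 105, 6, 5, 27], [345, 104, 5, 5, 23], [343, 111, 3, 4, 12], [333, 116, 21, 33, 442], [388, 138, 28, 11, 88], [427, 139, 13, 17, 127], [355, 140, 15, 21, 191], [380, 159, 41, 68, 1356], [324, 228, 3, 3, 9], [330, 239, 12, 21, 187], [316, 240, 27, 27, 265], [316, 251, 3, 3, 9], [580, 260, 41, 33, 386], [318, 267, 25, 14, 241], [534, 283, 45, 73, 1619], [289, 288, 4, 3, 12], [589, 291, 18, 17, 145], [280, 293, 29, 44, 904], [577, 293, 4, 4, 14], [582, 312, 42, 29, 465], [533, 314, 3, 4, 12], [513, 326, 16, 35, 230], [531, 332, 3, 4, 12], [582, 332, 13, 26, 186], [535, 335, 3, 5, 15], [588, 338, 4, 3, 12], [621, 339, 19, 40, 407], [535, 341, 6, 9, 35], [531, 353, 27, 13, 218], [618, 358, 3, 3, 9], [559, 365, 5, 5, 20], [503, 367, 24, 37, 544], [524, 366, 47, 46, 740], [610, 372, 3, 3, 9], [627, 378, 13, 15, 129], [573, 381, 43, 32, 325], [531, 391, 39, 44, 895], [618, 392, 22, 17, 146], [607, 406, 10, 6, 43], [621, 409, 13, 10, 65], [637, 417, 3, 4, 11], [561, 421, 11, 14, 75], [593, 422, 10, 5, 30], [611, 427, 6, 4, 18], [523, 428, 11, 15, 89], [621, 430, 6, 4, 18], [631, 433, 3, 3, 9], [638, 435, 2, 3, 6], [543, 471, 5, 9, 33]]
```

{"op": "step_arm", "data": {
  "motion": [
    [70,[-7,-19,-5],[0,0,0]],
    [70,[-12,-33,-5],[0,0,0]],
    [70,[-12,-33,0],[0,0,0]],
    [70,[-12,-33,0],[0,0,0]],
    [70,[-5,-15,0],[0,0,0]]
  ]
}}

```text
time: 26.28
tcp_pos: [0.4208, -0.2302, 0.4412]
tcp_rot: [-0.002, 0.82, 0.573, -0.001]
contact_force: [0.8, -0.7, 1.0]
finger_gap: 0.0699
finger_force: 0.0
```

{"op": "step_arm", "data": {
  "motion": [
    [70,[0,0,0],[0,0,0]],
    [70,[0,0,0],[0,0,0]]
  ]
}}

```text
time: 26.45
tcp_pos: [0.4233, -0.2308, 0.4416]
tcp_rot: [-0.001, 0.82, 0.573, -0.0]
contact_force: [-0.7, -0.9, -0.6]
finger_gap: 0.0701
finger_force: 0.0
```

```bash
python3 - <<'E'
from station import *
from h import *
import pickle
d0=pickle.load(open("c0.pkl","rb")); print(get_state()["tcp_pos"])
for n in ("side","top"):
    c=camera(n)
    for k in (d0[n],c):
        h=cv2.cvtColor(k["color"],cv2.COLOR_RGB2HSV); m=cv2.inRange(h,(5,180,120),(15,255,255))
        print(n,cv2.minAreaRect(max(cv2.findContours(m,0,2)[0],key=cv2.contourArea)))
    df=cv2.absdiff(c["color"],d0[n]["color"]).max(2); df=cv2.morphologyEx((df>50).astype(np.uint8),cv2.MORPH_OPEN,np.ones((3,3)))
    N,_,st,_=cv2.connectedComponentsWithStats(df); print([s for s in st[1:].tolist() if s[4]>30 and s[0]<(400 if n=="side" else 700)])
E
```

```text
[ 0.42332485 -0.23081626  0.44164279]
side ((368.2845153808594, 162.3362274169922), (15.756773948669434, 27.180435180664062), 23.198591232299805)
side ((371.5, 163.5), (27.0, 17.0), 90.0)
[[379, 114, 11, 17, 72], [397, 116, 19, 7, 80], [380, 132, 64, 81, 1323], [388, 137, 31, 12, 96], [316, 240, 27, 27, 264], [330, 240, 12, 20, 181], [318, 267, 25, 14, 240], [280, 293, 29, 44, 894]]
top ((450.7548828125, 270.0939025878906), (24.693241119384766, 12.39600658416748), 20.2248592376709)
top ((450.8561706542969, 271.383544921875), (24.812725067138672, 12.52340316772461), 20.556045532226562)
[[276, 233, 23, 18, 255], [254, 239, 17, 24, 166], [321, 242, 59, 35, 1164], [625, 242, 15, 4, 48], [231, 245, 12, 9, 58], [234, 256, 18, 12, 123], [445, 265, 195, 93, 4309], [581, 265, 48, 42, 235], [526, 333, 33, 30, 242], [562, 363, 23, 22, 234], [430, 370, 15, 16, 152], [450, 372, 30, 38, 611], [403, 388, 23, 20, 172], [486, 409, 60, 51, 1164], [395, 411, 6, 9, 39], [395, 431, 8, 9, 39], [187, 451, 66, 29, 1048], [468, 471, 24, 9, 142]]
```

```bash
python3 - <<'E'
from station import *
from h import *
import pickle
d0=pickle.load(open("c0.pkl","rb"))
for n in ("side","top"):
    c=camera(n); r=[]
    for k in (d0[n],c):
        h=cv2.cvtColor(k["color"],cv2.COLOR_RGB2HSV); m=cv2.inRange(h,(5,180,60),(15,255,255))
        q=max(cv2.findContours(m,0,2)[0],key=cv2.contourArea); M=cv2.moments(q); r.append((M["m10"]/M["m00"],M["m01"]/M["m00"])); print(n,np.round(r[-1],2),M["m00"],cv2.boundingRect(q))
    globals()[n+"r"]=r; globals()[n+"c"]=c
for i in (0,1): print(tri(sidec,sider[i],topc,topr[i]))
E
```

```text
side [370.01 162.97] 369.5 (361, 150, 20, 28)
side [371.01 163.2 ] 373.0 (362, 150, 19, 28)
top [450.51 270.15] 338.0 (436, 261, 29, 19)
top [450.29 271.38] 340.0 (436, 262, 29, 19)
(array([ 0.56718637, -0.23542787,  0.16435308]), np.float64(0.0032024173502385404))
(array([ 0.56484844, -0.23497236,  0.16460623]), np.float64(0.003471378534460026))
```

Same height and orientation, 2 mm from where it was: the scale hangs properly in the fork.

```bash
python3 -c "
from station import *
print(job_done())"
```

```text
the job is handed in; nothing more can be done
None
```

The bottle weighs about 0.28 kg, under half a kilo, so I set it upright in the red seat, hung the scale back in its stand about 2 mm from its original spot, and handed the job in at about 27 s; early on, a sign error in my planning script swung the arm the wrong way through empty space, with no contact seen.

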